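# Squat bottle from the packed crate to the stirrer

### The arm

A 7-joint arm with a two-finger parallel gripper is mounted at the origin on a cart in front of the work surface, level with it; the furniture and walls round the work are solid. World frame = base frame: x ahead of the robot, y to its left, z up, the work surface at z = 0. Lengths are in m, angles in rad, forces in N, time in s.
With the tool pointing down it reaches from about 0.425 to 0.925 m from the base axis. Payload 6.8 kg.
Tool frame: the origin (TCP) lies between the finger pads; the fingertips stand 11 mm ahead of it and the grasp point (between the pads) lies 8 mm behind it; z points along the fingers, y is the line along which they close (so a half turn about z gives the same grasp; the last joint's range is limited). The gripper opens to 85 mm and grips with 20 to 120 N. Pads are 22 mm wide; open, the fingers measure 114 mm over their backs; the gripper's body (76 mm by 85 mm) begins 54 mm behind the grasp point. The pads swing forward as they close: fully open they stand 13 mm farther back than shut.
Start: joints at [-1.363, 0.477, 0.022, 1.555, -0.011, 1.109, -0.083], TCP at [0.21, 0.642, 0.242] pointing down, gripper open.
Joint ranges: [-2.96, 2.96], [-0.34, 2.1], [-1.41, 1.46], [0.24, 2.44], [-1.37, 4.51], [0.17, 1.92], [-2.96, 2.96]. Speed limits (rad/s): [2.39, 2.39, 3.14, 3.14, 3.14, 3.14, 3.14].

### API

Orientations are given as a rotation vector (axis times angle).
In Python, from bench import r gives the robot as it stands.
- The arm moves only by the tool send_rows, never from a script. Its argument "deltas" is a list of rows, each an object of numbers: "dx", "dy", "dz": the shift along the world's x, y, z in mm; "rx", "ry", "rz": the turn, a rotation vector about the world's x, y, z in degrees. A call has 1 to 5 rows; each row is the pose to reach, as a shift and turn from the pose commanded when the call began; what a row does not reach only later rows make up. A row lasts 1/12 s, in which the tool goes at most 41.7 mm and 7.16 degrees, less where a joint would pass 70% of its speed; a pose out of reach is approached as far as the arm can. A call with a gripper value outside its range is refused whole. "jaw" is the finger opening in mm, from 0 to 85.4, set as the call begins (left out, the last holds). The fingers move at their own pace and stop on an object; "newtons" is the grip in N (left out, the last holds). Time passes only in rows, so rows that repeat a pose let the fingers close. It gives the time, the measured TCP pose, the force, the opening and the grip force at its end, in the units of the state.
- r.get_obs(): the state, without advancing time (a new reading comes with each control period).
- r.grab_frame(name): name is "scene" or "top" or "wrist"; returns a dict with "frame" (400x640x3 uint8, blue, green, red), "z_map" (400x640 float32, m along the optical axis (not along the pixel's ray), 0 where there is no reading), "vertical_fov" (degrees; the focal length in pixels is half the picture's height over the tangent of half this angle, whatever the lens; pixels are square), "cx", "cy" (the principal point, pixels), "xyz" and "orientation" of the camera in the world. Camera axes: x right, y down, z forward; pixel columns grow to the right and rows downward; lengths in m; the calibration is good to about 2 mm. A picture is of the moment at which its call begins.
- r.hand_in(): hands the job in; it is judged then, once.
The state is a dict: "clock": time; "joints": joint angles; "qvel": joint speeds; "tau": joint torques, N m; "tcp_pos": TCP position; "orientation": TCP orientation; "contact_force": force on the tool from outside, world axes, zero at the start; "moment": the same for the moment, N m; "grip_width": finger opening in m; "gripper_force": force on a finger pad.
Only numpy, scipy, OpenCV 4.12 (cv2) and the standard library are available. Lean on these libraries where they do the work, as an engineer would, in place of code of your own. Each camera call takes 0.05 s, during which the arm holds its last target. There are 200 camera calls.

### The job

Take the squat bottle with the wide, low cap out of the packed, sloping crate and stand it gently upright in the middle of the stirrer's round plate, leaving the other bottles standing in the crate and not disturbing the flask, the seed cup and the petri dishes. When it has been let go there, turn the stirrer's dial clockwise, click by click, to the mark with three dots, and never past it.

Things in the scene. Friction and masses are not known exactly. Their poses are not given: they have to be found in the camera images.
- squat_centre (a point): The bottle to take: closed, white, 94 mm tall, about 0.2 kg; body 56 mm across up to 52 mm above its underside, then sloping in to a 38 mm neck at 64 mm; ribbed cap 44 mm across from 68 to 94 mm up, fixed. Lower and wider-capped than the other eight. The point is its centre, 47 mm above the underside; z up its axis. It stands in any of the three places of the crate's middle row.
- crate: Fixed grey open crate, 182 x 182 mm, walls 46 mm high, floor 6 mm thick, on a wire stand that tips its open top 25 degrees toward the robot. Origin: centre of its underside; z square to its floor, x up the slope, y along a row. Holds 3 x 3 bottles at 56.6 mm pitch along x and y, touching or within 1 mm of one another. Between the caps there is most room along the diagonals of this grid.
- plate_centre (a point): Centre of the top face of the stirrer's round steel plate, 120 mm across, level, 50 mm above the worktop. The stirrer is a fixed white box 225 x 150 mm; x runs from its dial toward its plate. The dial's axis lies 120 mm from this point along -x.
- dial (a joint): The stirrer's dial, rad, growing clockwise seen from above, from stop to stop -0.08 to 1.88. It clicks into four rest positions, 0, 0.6, 1.2 and 1.8, beside which the deck has one, two, three and four black dots in a line. Starts at the first or second. A spring pulls it to the nearest click; turning takes up to about 0.07 N m.
- dial_grip (a point): On the dial's vertical axis, half-way up its black grip bar (44 mm long, 12 thick, from 9 mm below to 11 mm above), 67 mm above the worktop; the deck is at 49 mm. z up; turns with the dial; the bar's white pointer end lies +0.9 rad (anticlockwise from above) from the point's x. In the stirrer's frame the pointer stands 0.9 rad minus the dial angle anticlockwise from the direction dial to plate.
- squat_bottle: The same squat bottle; origin at the centre of its underside.
- tall_1_centre (a point): One of the eight other bottles in the crate, alike: 101 mm tall, body 56 mm across, cap 34 mm across from 69 to 101 mm above the underside, 0.22 kg. The point is its centre, 50.5 mm above its underside; z up along its axis.
- tall_2_centre (a point): One of the eight other bottles in the crate, alike: 101 mm tall, body 56 mm across, cap 34 mm across from 69 to 101 mm above the underside, 0.22 kg. The point is its centre, 50.5 mm above its underside; z up along its axis.
- tall_3_centre (a point): One of the eight other bottles in the crate, alike: 101 mm tall, body 56 mm across, cap 34 mm across from 69 to 101 mm above the underside, 0.22 kg. The point is its centre, 50.5 mm above its underside; z up along its axis.
- tall_4_centre (a point): One of the eight other bottles in the crate, alike: 101 mm tall, body 56 mm across, cap 34 mm across from 69 to 101 mm above the underside, 0.22 kg. The point is its centre, 50.5 mm above its underside; z up along its axis.
- tall_5_centre (a point): One of the eight other bottles in the crate, alike: 101 mm tall, body 56 mm across, cap 34 mm across from 69 to 101 mm above the underside, 0.22 kg. The point is its centre, 50.5 mm above its underside; z up along its axis.
- tall_6_centre (a point): One of the eight other bottles in the crate, alike: 101 mm tall, body 56 mm across, cap 34 mm across from 69 to 101 mm above the underside, 0.22 kg. The point is its centre, 50.5 mm above its underside; z up along its axis.
- tall_7_centre (a point): One of the eight other bottles in the crate, alike: 101 mm tall, body 56 mm across, cap 34 mm across from 69 to 101 mm above the underside, 0.22 kg. The point is its centre, 50.5 mm above its underside; z up along its axis.
- tall_8_centre (a point): One of the eight other bottles in the crate, alike: 101 mm tall, body 56 mm across, cap 34 mm across from 69 to 101 mm above the underside, 0.22 kg. The point is its centre, 50.5 mm above its underside; z up along its axis.
- flask_centre (a point): Bystander: empty conical glass flask, 130 mm across the base, 201 mm tall, between crate and stirrer. The point is on its axis, 100 mm up.
- seed_cup_centre (a point): Bystander: lidded specimen cup of seeds, 62 mm across, 74 mm tall, near the front edge. The point is on its axis, half-way up.
- petri_centre (a point): Bystander: stack of petri dishes, 91 mm across, 32 mm tall, left of the stirrer. The point is its centre.

How it is judged:
On the way, in this order (a step that is already met when the one before it is completed fails the run):
1. the squat bottle is clear of the crate and its neighbours (distance between squat_centre and crate above 0.17 m), for 0.1 s.
2. the squat bottle stands upright in the middle of the plate, let go (horizontal distance between squat_centre and plate_centre below 0.02 m and angle between squat_centre's own z axis and vertical below 0.1 rad and z of squat_centre in the frame of plate_centre between 0.042 and 0.052 m and contact force between squat_bottle and the fingers below 0.1 N and value of joint dial below 0.95 rad), for 0.2 s.
3. the dial stands at the mark with three dots (value of joint dial between 1.05 and 1.35 rad), for 0.2 s.
At the end, for the whole second after the job is handed in: The squat bottle rests released on the plate, within 20 mm of its centre and 0.1 rad of upright; the dial is within 0.15 rad of the three-dot position (1.2 rad); the eight other bottles still stand in the crate, within 0.35 rad of its own axis, lifted less than 18 mm (all of step 3 and horizontal distance between squat_centre and plate_centre below 0.02 m and angle between squat_centre's own z axis and vertical below 0.1 rad and z of squat_centre in the frame of plate_centre between 0.042 and 0.052 m and contact force between squat_bottle and the fingers below 0.1 N and linear speed of squat_bottle below 0.02 m/s and z of each of tall_1_centre, tall_2_centre, tall_3_centre, tall_4_centre, tall_5_centre, tall_6_centre, tall_7_centre, tall_8_centre in the frame of crate below 0.075 m and angle between the z axis of each of tall_1_centre, tall_2_centre, tall_3_centre, tall_4_centre, tall_5_centre, tall_6_centre, tall_7_centre, tall_8_centre and the z axis of crate, either way round below 0.35 rad); the robot touches nothing.
It fails at once if another bottle is lifted more than 40 mm in the crate, or taken out (z of any of tall_1_centre, tall_2_centre, tall_3_centre, tall_4_centre, tall_5_centre, tall_6_centre, tall_7_centre, tall_8_centre in the frame of crate above 0.0965 m).
It fails at once if the flask, the seed cup or the petri dishes are moved by more than 30 mm or tipped (distance of any of flask_centre, seed_cup_centre, petri_centre from where it was at the start of the episode above 0.03 m or angle between any of flask_centre, seed_cup_centre, petri_centre's own z axis and vertical above 0.35 rad).
It fails at once if the dial is turned past the three-dot mark (value of joint dial above 1.6 rad).
It fails at once if the squat bottle strikes the stirrer with more than 40 N (contact force between squat_bottle and stirrer above 40 N).
It also fails if it takes over 51 s, if anything falls off the work surface, if the arm or the gripper's body presses on something with over 40 N, if the wrist force passes 120 N, or if a joint passes its speed limit or range.

## Working session

There is one attempt and no reset: what is moved stays moved. The work goes in short steps, Python scripts to look and compute and a tool call to move; the robot and the scene stay as the last step left them, time stands still between calls to the robot, and variables do not carry over. Pictures are saved under pics/ and viewed, at most 10 in all, crops included, and the job is handed in when it is done.

Besides the shell and the picture viewer there is one more tool, called as name(argument=value, ...) on one line, values as JSON. send_rows: Moves the arm, as the interface text tells. Its arguments: {"type":"object","properties":{"deltas":{"type":"array","items":{"type":"object","properties":{"dx":{"type":"number"},"dy":{"type":"number"},"dz":{"type":"number"},"rx":{"type":"number"},"ry":{"type":"number"},"rz":{"type":"number"}}}},"jaw":{"type":"number"},"newtons":{"type":"number"}},"required":["deltas"]}

```bash
ls; mkdir -p pics; cat > h.py <<'E'
import numpy as np, cv2
from scipy.spatial.transform import Rotation as R
from bench import r
def grab(n,save=None):
    f=r.grab_frame(n)
    if save: cv2.imwrite('pics/'+save,f['frame'])
    return f
def cloud(f):
    h,w=f['z_map'].shape; fl=h/2/np.tan(np.radians(f['vertical_fov'])/2)
    v,u=np.mgrid[:h,:w]; z=f['z_map']
    P=np.stack([(u-f['cx'])/fl*z,(v-f['cy'])/fl*z,z],-1)
    o=np.array(f['orientation'],float)
    M=R.from_rotvec(o).as_matrix() if o.shape==(3,) else o
    W=P@M.T+np.array(f['xyz']); W[z==0]=np.nan
    return W
E
python3 - <<'E'
from h import *
for n in('top','scene'):
    f=grab(n,n+'1.png'); W=cloud(f); np.save(n+'.npy',W); cv2.imwrite(n+'.bmp',f['frame'])
    print(n,f['vertical_fov'],f['xyz'],f['orientation'],f['cx'],f['cy'])
print(r.get_obs())
E
```

```text
pics
top 49.88277205436705 [0.29623782 0.05009047 1.63789329] [-2.17022798  2.15139128 -0.13506758] 317.2463559516835 196.3436639977899
scene 52.28136990638127 [ 0.11393348 -0.72125871  1.012653  ] [-2.32782543  0.50657008 -0.1997452 ] 315.92863054467546 203.96232952049596
{'clock': 0.1, 'joints': array([-1.36311625,  0.47770516,  0.02230339,  1.55632908, -0.01148499,
        1.10932101, -0.08310266]), 'qvel': array([-0.00016779, -0.00061292,  0.00068812, -0.00240159,  0.00012083,
        0.0008456 , -0.00012398]), 'tau': array([ 4.53047542e-03, -5.97764432e+01,  1.61332011e+00, -2.81957263e+01,
        1.27371575e-02,  5.13498700e-03, -2.00890167e-05]), 'tcp_pos': array([0.20945753, 0.64114122, 0.24144033]), 'orientation': array([-4.93853197e-01, -3.10238643e+00,  2.55805146e-03]), 'contact_force': array([-0.2561301 , -0.41304729,  0.42847347]), 'moment': array([-0.01977279,  0.00505586,  0.00252658]), 'gripper_force': 0.0, 'grip_width': 0.08541166203589097}
```

View pics/top1.png

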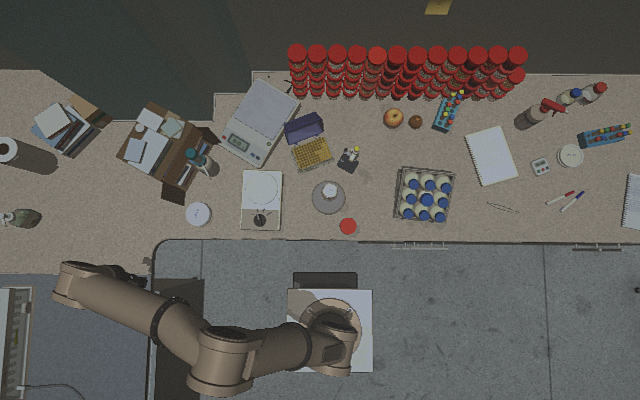

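View pics/scene1.png

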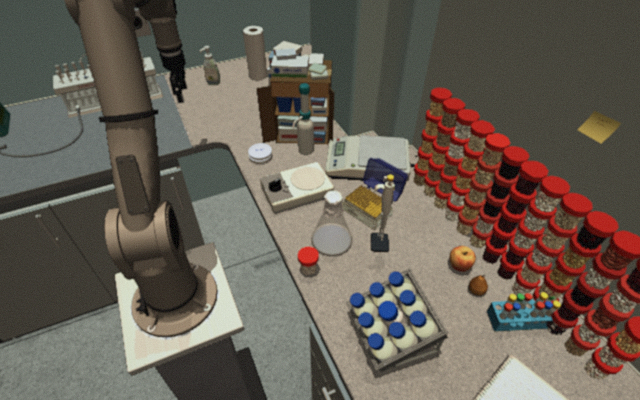

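The top view shows the crate at about (425,195), stirrer plate at (264,187) with its dial at (260,220), flask (328,195), seed cup (348,226) and petri dishes (197,214). The scene view shows the same layout. Next I fit the geometry and make crops.

```bash
python3 - <<'E'
from h import *
for n,(a,b,c,d) in {'top':(385,150,465,235),'scene':(340,255,450,365)}.items():
    I=cv2.imread(n+'.bmp'); W=np.load(n+'.npy')
    hsv=cv2.cvtColor(I,cv2.COLOR_BGR2HSV)
    m=((hsv[...,0]>100)&(hsv[...,0]<125)&(hsv[...,1]>130)&(hsv[...,2]>50)).astype(np.uint8)
    M=np.zeros_like(m); M[b:d,a:c]=m[b:d,a:c]
    k,l,s,ce=cv2.connectedComponentsWithStats(M)
    for i in range(1,k):
        if s[i,4]>10: 
            p=W[l==i]; print(n,ce[i].round(1),s[i],np.nanmedian(p,0).round(4))
t=cv2.imread('top.bmp');s=cv2.imread('scene.bmp')
A=cv2.resize(t[150:235,385:465],(480,510),interpolation=cv2.INTER_CUBIC)
B=cv2.resize(t[160:240,235:287],(312,480),interpolation=cv2.INTER_CUBIC);B=cv2.copyMakeBorder(B,0,30,0,0,0)
cv2.imwrite('pics/c1.png',np.hstack([A,B]))
W=np.load('top.npy')
for n,(u,v) in dict(plate=(264,187),dial=(260,220),flask=(329,187),cup=(348,226),petri=(197,213)).items(): print(n,W[v,u].round(4))
# plate: points in height band 
x=W[160:240,235:287].reshape(-1,3); 
q=x[(x[:,2]>.03)&(x[:,2]<.06)]
print('stirrer',q.min(0),q.max(0),cv2.minAreaRect((q[:,:2]*1000).astype(np.float32)))
print(np.histogram(q[:,2],bins=15))
d=x[(x[:,2]>.063)&(x[:,2]<.1)]; print('dial',len(d),d.mean(0),d.min(0),d.max(0))
E
```

```text
top [413.3 184.1] [410 179   8  10  37] [ 0.52   -0.2861  0.1696]
top [431.8 182.9] [428 180   7   7  16] [ 0.5256 -0.3505  0.1722]
top [428.1 186.7] [426 183   7   7  18] [ 0.5107 -0.3367  0.1694]
top [444.1 187.4] [442 183   6  10  20] [ 0.5079 -0.3932  0.1675]
top [448.7 188.7] [447 185   4   8  11] [ 0.5048 -0.4087  0.1677]
top [411.  198.8] [407 194   9  10  46] [ 0.4706 -0.2828  0.1457]
top [427.1 199.9] [422 194  11  12 104] [ 0.4687 -0.3407  0.1407]
top [443.  203.1] [439 199   9   9  41] [ 0.4554 -0.3951  0.1459]
top [407.7 213.9] [404 210   9   9  37] [ 0.4188 -0.2746  0.1232]
top [423.9 215.5] [420 210   9  10  44] [ 0.4141 -0.3332  0.1224]
top [440.2 218.3] [436 214   9   8  38] [ 0.4057 -0.3915  0.1215]
scene [395.7 278.4] [389 272  14  13 144] [ 0.5207 -0.2899  0.1697]
scene [376.5 289.2] [370 283  14  13 145] [ 0.4728 -0.2857  0.1461]
scene [407.1 297.3] [400 291  15  14 161] [ 0.5169 -0.3465  0.1704]
scene [356.9 299.9] [351 293  13  14 142] [ 0.4228 -0.2799  0.1232]
scene [387.6 310.4] [379 301  18  20 279] [ 0.4696 -0.3437  0.1403]
scene [417.4 318.4] [410 311  16  
[... 287 characters left out ...]
0.0759]
flask [0.504  0.0056 0.194 ]
cup [ 0.3792 -0.0685  0.0667]
petri [0.4249 0.4944 0.0297]
stirrer [0.36297517 0.17714634 0.03013646] [0.6290869  0.33121178 0.05977323] ((496.75762939453125, 253.85589599609375), (150.55491638183594, 265.56915283203125), 88.2626953125)
(array([  8,   5,  22,  20,  53, 115, 227, 299, 424, 466, 366, 253, 107,
        61,  31]), array([0.03013646, 0.03211225, 0.03408803, 0.03606382, 0.0380396 ,
       0.04001539, 0.04199117, 0.04396696, 0.04594274, 0.04791852,
       0.04989431, 0.05187009, 0.05384588, 0.05582166, 0.05779745,
       0.05977323]))
dial 45 [0.40009325 0.25633039 0.07581646] [0.37965556 0.2389169  0.06465824] [0.42026028 0.26741213 0.08379826]
```

View pics/c1.png

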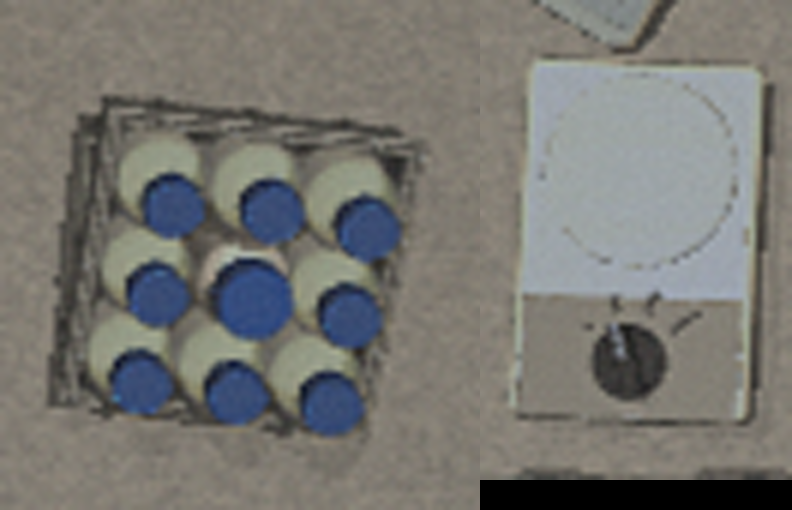

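The crop shows the squat bottle (larger cap, crop (252,298) = full (427,200)) in the middle place. The dial pointer stands at the two-dot mark, since its pointer goes toward crop (615,325), next to the dots at (614,300). I'm moving over the stirrer for a closer measurement.

send_rows(deltas=[{"dx": 17, "dy": -35, "dz": 10, "rz": -4}, {"dx": 34, "dy": -70, "dz": 20, "rz": -8}, {"dx": 51, "dy": -105, "dz": 30, "rz": -12}, {"dx": 68, "dy": -140, "dz": 40, "rz": -16}, {"dx": 85, "dy": -175, "dz": 50, "rz": -20}])

```text
$.deltas[0]: bad value
```

send_rows(deltas=[{"dx": 17, "dy": -35, "dz": 10, "rz": -4}, {"dx": 34, "dy": -70, "dz": 20, "rz": -8}, {"dx": 51, "dy": -105, "dz": 30, "rz": -12}, {"dx": 68, "dy": -140, "dz": 40, "rz": -16}, {"dx": 85, "dy": -175, "dz": 50, "rz": -20}])

```text
$.deltas[0]: bad value
```

send_rows(deltas=[{"dx": 20, "dy": -35, "dz": 10, "rz": -4}, {"dx": 20, "dy": -35, "dz": 10, "rz": -4}])

```text
$.deltas[0]: bad value
```

```bash
python3 - <<'E'
from h import *
f=grab('wrist','w1.png'); np.save('w1.npy',cloud(f))
o=r.get_obs(); print(o['clock'],o['joints'].round(3),o['tcp_pos'],o['orientation'],f['vertical_fov'],f['xyz'],f['orientation'],f['cx'],f['cy'])
M=R.from_rotvec(o['orientation']).as_matrix(); print('cam in tool',M.T@(np.array(f['xyz'])-o['tcp_pos']))
E
```

```text
0.15 [-1.363  0.478  0.022  1.556 -0.012  1.109 -0.083] [0.20951942 0.6412187  0.24156331] [-4.93941152e-01 -3.10238562e+00  2.11968910e-03] 62.349472534992124 [0.14709003 0.66051055 0.37365618] [2.36345618 1.71472405 0.2232721 ] 324.459939922041 207.4458558276164
cam in tool [ 0.06532288 -0.00122852 -0.13209672]
```

View pics/w1.png

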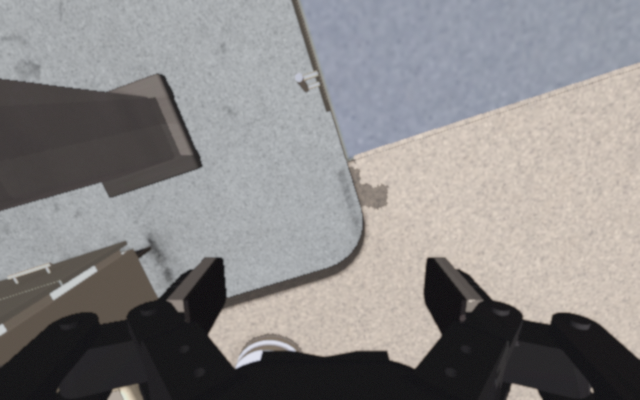

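The wrist view (pointing away) shows only the table edge, with the fingers at the bottom. I'm retrying the move with all six keys.

send_rows(deltas=[{"dx": 17, "dy": -35, "dz": 10, "rx": 0, "ry": 0, "rz": -4}, {"dx": 34, "dy": -70, "dz": 20, "rx": 0, "ry": 0, "rz": -8}, {"dx": 51, "dy": -105, "dz": 30, "rx": 0, "ry": 0, "rz": -12}, {"dx": 68, "dy": -140, "dz": 40, "rx": 0, "ry": 0, "rz": -16}, {"dx": 85, "dy": -175, "dz": 50, "rx": 0, "ry": 0, "rz": -20}])

```text
clock: 0.57
tcp_pos: [0.2951, 0.4647, 0.2924]
orientation: [-1.03, -2.968, 0.001]
contact_force: [1.0, 0.4, 0.5]
grip_width: 0.0851
gripper_force: 0.0
```

send_rows(deltas=[{"dx": 16, "dy": -32, "dz": 11, "rx": 0, "ry": 0, "rz": -4}, {"dx": 32, "dy": -64, "dz": 22, "rx": 0, "ry": 0, "rz": -8}, {"dx": 48, "dy": -96, "dz": 33, "rx": 0, "ry": 0, "rz": -12}, {"dx": 64, "dy": -128, "dz": 44, "rx": 0, "ry": 0, "rz": -16}, {"dx": 80, "dy": -160, "dz": 55, "rx": 0, "ry": 0, "rz": -20}])

```text
clock: 0.98
tcp_pos: [0.375, 0.3047, 0.3477]
orientation: [-1.53, -2.744, 0.0]
contact_force: [0.4, -0.1, -0.5]
grip_width: 0.0854
gripper_force: 0.0
```

send_rows(deltas=[{"dx": 16, "dy": -32, "dz": 11, "rx": 0, "ry": 0, "rz": -4}, {"dx": 32, "dy": -64, "dz": 22, "rx": 0, "ry": 0, "rz": -8}, {"dx": 48, "dy": -96, "dz": 33, "rx": 0, "ry": 0, "rz": -12}, {"dx": 64, "dy": -128, "dz": 44, "rx": 0, "ry": 0, "rz": -16}, {"dx": 80, "dy": -160, "dz": 55, "rx": 0, "ry": 0, "rz": -20}])

```text
clock: 1.4
tcp_pos: [0.4548, 0.1447, 0.4028]
orientation: [-1.983, -2.436, -0.0]
contact_force: [0.9, 0.8, -0.4]
grip_width: 0.0856
gripper_force: 0.0
```

```bash
python3 - <<'E'
from h import *
f=grab('wrist','w2.png'); np.save('w2.npy',cloud(f))
o=r.get_obs(); print(o['clock'],o['joints'].round(3),o['tcp_pos'],o['orientation'],f['xyz'])
E
```

```text
1.45 [-0.888 -0.     0.472  1.801  0.002  1.337 -0.226] [0.45876837 0.13741249 0.40534586] [1.99793649 2.4194142  0.00440354] [0.44127488 0.2075403  0.53510688]
```

View pics/w2.png

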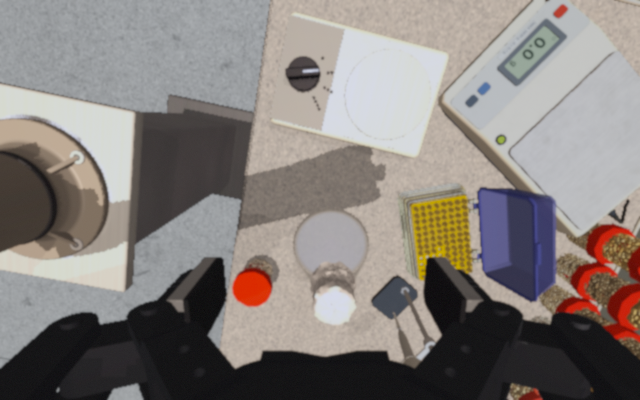

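The wrist view shows the stirrer: plate circle at about (388,94), dial at (303,73) with its pointer toward (320,71) and the dots at (322,58), (330,73), (326,88) and (316,103). I'll rectify it to the deck plane and fit.

```bash
cat >> h.py <<'E'
def rect(f,z,x0,y0,x1,y1,s=2000):
    """warp to world plane z; out pixel (col,row)->x=x0+row/s? col=(x-x0)*s,row=(y1-y)*s"""
    fl=200/np.tan(np.radians(f['vertical_fov'])/2); M=R.from_rotvec(f['orientation']).as_matrix()
    rows,cols=np.mgrid[:int((y1-y0)*s),:int((x1-x0)*s)]
    P=np.stack([x0+cols/s,y1-rows/s,np.full(cols.shape,z)],-1)-np.array(f['xyz'])
    c=P@M
    return cv2.remap(f['frame'],(c[...,0]/c[...,2]*fl+f['cx']).astype(np.float32),(c[...,1]/c[...,2]*fl+f['cy']).astype(np.float32),cv2.INTER_CUBIC)
E
python3 - <<'E'
from h import *
f=grab('wrist'); import pickle; pickle.dump(f,open('f2.pkl','wb'))
x0,y0,x1,y1=.34,.14,.66,.36
I=rect(f,.05,x0,y0,x1,y1); g=cv2.cvtColor(I,cv2.COLOR_BGR2GRAY)
c=cv2.HoughCircles(cv2.GaussianBlur(g,(0,0),1.5),cv2.HOUGH_GRADIENT,1,50,param1=60,param2=15,minRadius=112,maxRadius=128)
print([(x0+a/2000,y1-b/2000,q/2) for a,b,q in (c[0][:4] if c is not None else [])])
# radial gradient fit refinement
from scipy.ndimage import map_coordinates
t=np.linspace(0,2*np.pi,360)
gb=cv2.GaussianBlur(g,(0,0),1.2).astype(float)
best=min(((map_coordinates(gb,[b+rr*np.sin(t),a+rr*np.cos(t)],order=1).mean(),a,b,rr) for a in range(320,400,1) for b in range(180,270,1) for rr in (118,120,122)))
print(best,x0+best[1]/2000,y1-best[2]/2000)
# white box extent/yaw
W=cloud(f); p=W[:170,230:460].reshape(-1,3); q=p[(p[:,2]>.035)&(p[:,2]<.06)&(p[:,0]<.64)]
rc=cv2.minAreaRect((q[:,:2]*1000).astype(np.float32)); print(rc, np.median(q[:,2]))
J=rect(f,.078,.34,.14,.66,.36)
for k in (I,):
    cv2.circle(k,(int(best[1]),int(best[2])),120,(0,0,255),1)
a=cv2.resize(J[100:360,0:220],None,fx=1.5,fy=1.5)
out=np.zeros((440,1000,3),np.uint8); out[:440,:640]=I; out[:390,640:970]=a
cv2.imwrite('pics/c2.png',cv2.resize(out[:,:970],(800,363)))
h=cv2.cvtColor(J,cv2.COLOR_BGR2GRAY); m=(h[100:360,0:220]<75).astype(np.uint8)
k,l,s,ce=cv2.connectedComponentsWithStats(m)
for i in range(1,k):
    if s[i,4]>100: print('dark',s[i],x0+ce[i][0]/2000,y1-(ce[i][1]+100)/2000)
o=r.get_obs();print(o['tcp_pos'],o['orientation'])
E
```

```text
[]
(np.float64(193.58893671401225), 399, 269, 122) 0.5395000000000001 0.22549999999999998
((502.7524108886719, 256.5960388183594), (150.078125, 273.7318420410156), 88.19242095947266) 0.049494965600313134Traceback (most recent call last):
  File "<stdin>", line 20, in <module>
ValueError: could not broadcast input array from shape (439,640,3) into shape (440,640,3)
```

```bash
python3 - <<'E'
from h import *
import pickle; f=pickle.load(open('f2.pkl','rb'))
from scipy.ndimage import map_coordinates
x0,y0,x1,y1=.34,.14,.66,.3601
I=rect(f,.05,x0,y0,x1,y1); g=cv2.cvtColor(I,cv2.COLOR_BGR2GRAY)
t=np.linspace(0,2*np.pi,360)
lap=cv2.GaussianBlur(g,(0,0),1.5).astype(float)-cv2.GaussianBlur(g,(0,0),5)
best=min(((np.clip(map_coordinates(lap,[b+rr*np.sin(t),a+rr*np.cos(t)],order=1),-15,5).mean(),a,b,rr) for a in range(300,440,2) for b in range(150,290,2) for rr in (116,118,120,122)))
print(best,x0+best[1]/2000,y1-best[2]/2000)
J=rect(f,.078,x0,y0,x1,y1)
h=cv2.cvtColor(J,cv2.COLOR_BGR2GRAY); m=(h[100:360,0:220]<75).astype(np.uint8)
k,l,s,ce=cv2.connectedComponentsWithStats(m)
for i in range(1,k):
    if s[i,4]>100: print('dark',s[i],x0+ce[i][0]/2000,y1-(ce[i][1]+100)/2000)
cv2.circle(I,(int(best[1]),int(best[2])),120,(0,0,255),1)
a=cv2.resize(J[100:360,0:220],None,fx=1.5,fy=1.5)
out=np.zeros((440,970,3),np.uint8); out[:,:640]=I; out[:390,640:970]=a
cv2.imwrite('pics/c2.png',cv2.resize(out,(800,363)))
o=r.get_obs();print(o['tcp_pos'],o['orientation'])
E
```

```text
(np.float64(-1.9870671255461796), 362, 208, 120) 0.521 0.2561
dark [  82   68   85   81 4231] 0.4012973292365871 0.2560446939257858
[0.45751968 0.14050517 0.40434305] [1.99244327 2.42562957 0.00455632]
```

View pics/c2.png

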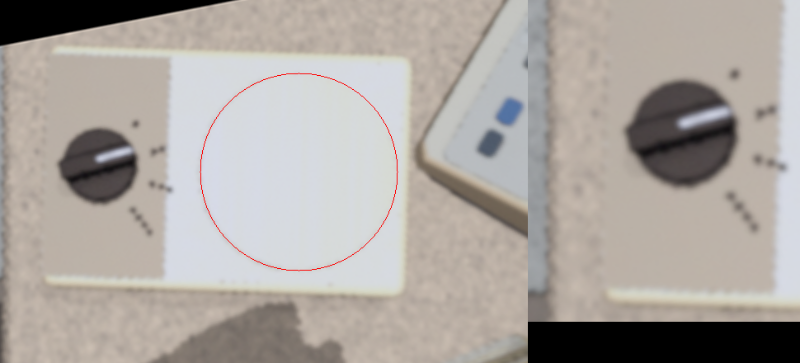

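The rectified view puts the plate centre at (0.521, 0.256) and the dial axis at about (0.401, 0.259). The pointer is at +15°, which matches the two-dot mark (0.6 rad) with the stirrer's yaw of -1.8°. Next I fit the crate from the cap points.

```bash
python3 - <<'E'
from h import *
from scipy.optimize import least_squares
pts=[]
for n,(a,b,c,d) in {'top':(385,150,465,235),'scene':(340,255,450,365)}.items():
    I=cv2.imread(n+'.bmp'); W=np.load(n+'.npy'); hsv=cv2.cvtColor(I,cv2.COLOR_BGR2HSV)
    m=((hsv[...,0]>100)&(hsv[...,0]<125)&(hsv[...,1]>130)&(hsv[...,2]>50))
    if n=='scene': m=cv2.erode(m.astype(np.uint8),np.ones((3,3)))>0
    p=W[b:d,a:c][m[b:d,a:c]]; pts.append(p[np.isfinite(p).all(1)&(p[:,2]>.09)])
g=np.array([(i,j) for i in(-1,0,1) for j in(-1,0,1)])*.0566
rad=np.where((g==0).all(1),.022,.017); zt=np.where((g==0).all(1),.1,.107); zb=np.where((g==0).all(1),.074,.075)
def frame(q): return R.from_euler('ZY',[q[3],-q[4]])
def res(q,P):
    L=frame(q).inv().apply(P-q[:3])
    dr=np.hypot(L[:,None,0]-g[:,0],L[:,None,1]-g[:,1])-rad
    dz=np.abs(L[:,2,None]-(zt+zb)/2)-(zt-zb)/2
    s=np.hypot(np.maximum(dr,0),np.maximum(dz,0))+np.minimum(np.maximum(dr,dz),0)
    return s[np.arange(len(s)),np.abs(s).argmin(1)]
q0=[.49,-.35,.05,-.108,np.radians(25)]
for P in pts+[np.vstack(pts)]:
    s=least_squares(res,q0,args=(P,),loss='soft_l1',f_scale=.002); q=s.x
    print(len(P),q[:3].round(4),np.degrees(q[3:]).round(2),'rms',np.sqrt(np.mean(s.fun**2)).round(4),'squat cap top',(frame(q).apply([0,0,.1])+q[:3]).round(4))
q[4]=np.radians(25); np.save('crate.npy',q)
F=frame(q).as_matrix(); z=-F[:,2]; y=F@[1,-1,0]/np.sqrt(2); 
o=r.get_obs(); M0=R.from_rotvec(o['orientation'])
for sgn in(1,-1):
    yy=y*sgn; T=R.from_matrix(np.c_[np.cross(yy,z),yy,z]); print(sgn,'rotvec deg delta',np.degrees((T*M0.inv()).as_rotvec()).round(1), 'T',T.as_rotvec().round(3))
for h in (.081,.181,.231): print(h,(q[:3]+F@[0,0,h]).round(4))
print('up axis',F[:,2].round(3),o['tcp_pos'])
E
```

```text
419 [ 0.5094 -0.3395  0.05  ] [-6.12 25.21] rms 0.0027 squat cap top [ 0.467  -0.335   0.1405]
1057 [ 0.5109 -0.3408  0.0505] [-6.14 25.11] rms 0.0015 squat cap top [ 0.4687 -0.3363  0.141 ]
1476 [ 0.5101 -0.3407  0.0501] [-6.11 25.11] rms 0.0019 squat cap top [ 0.4679 -0.3362  0.1407]
1 rotvec deg delta [ 11.2 -23.6 -61.3] T [2.732 0.965 0.579]
-1 rotvec deg delta [-27.4 -12.6 115.5] T [-0.911  2.58  -0.262]
0.081 [ 0.476  -0.3371  0.1235]
0.181 [ 0.434  -0.3326  0.2142]
0.231 [ 0.413  -0.3303  0.2595]
up axis [-0.42   0.045  0.906] [0.45751968 0.14050517 0.40434305]
```

send_rows(deltas=[{"dx": -3, "dy": -36, "dz": -11, "rx": 0.9, "ry": -1.8, "rz": -4.7}, {"dx": -6, "dy": -72, "dz": -22, "rx": 1.7, "ry": -3.6, "rz": -9.4}, {"dx": -10, "dy": -109, "dz": -33, "rx": 2.6, "ry": -5.4, "rz": -14.1}, {"dx": -14, "dy": -145, "dz": -45, "rx": 3.4, "ry": -7.3, "rz": -18.9}, {"dx": -17, "dy": -181, "dz": -56, "rx": 4.3, "ry": -9.1, "rz": -23.6}], jaw=70)

```text
clock: 1.92
tcp_pos: [0.4367, -0.0357, 0.3454]
orientation: [2.374, 1.925, 0.243]
contact_force: [1.2, -0.6, 0.1]
grip_width: 0.07
gripper_force: 0.0
```

send_rows(deltas=[{"dx": -3, "dy": -36, "dz": -11, "rx": 0.9, "ry": -1.8, "rz": -4.7}, {"dx": -6, "dy": -72, "dz": -22, "rx": 1.7, "ry": -3.6, "rz": -9.4}, {"dx": -10, "dy": -109, "dz": -33, "rx": 2.6, "ry": -5.4, "rz": -14.1}, {"dx": -14, "dy": -145, "dz": -45, "rx": 3.4, "ry": -7.3, "rz": -18.9}, {"dx": -17, "dy": -181, "dz": -56, "rx": 4.3, "ry": -9.1, "rz": -23.6}])

```text
clock: 2.33
tcp_pos: [0.4196, -0.2169, 0.2896]
orientation: [2.636, 1.343, 0.463]
contact_force: [0.8, 0.6, -0.7]
grip_width: 0.0699
gripper_force: 0.0
```

send_rows(deltas=[{"dx": -3, "dy": -36, "dz": -11, "rx": 0.9, "ry": -1.8, "rz": -4.7}, {"dx": -6, "dy": -72, "dz": -22, "rx": 1.7, "ry": -3.6, "rz": -9.4}, {"dx": -10, "dy": -109, "dz": -33, "rx": 2.6, "ry": -5.4, "rz": -14.1}, {"dx": -10, "dy": -109, "dz": -33, "rx": 2.6, "ry": -5.4, "rz": -14.1}])

```text
clock: 2.67
tcp_pos: [0.4106, -0.3253, 0.257]
orientation: [2.726, 0.98, 0.573]
contact_force: [-32.8, -26.9, -4.7]
grip_width: 0.0701
gripper_force: 0.0
```

```bash
cat > go.py <<'E'
import sys
from h import *
q=np.load('crate.npy'); F=R.from_euler('ZY',[q[3],-q[4]]).as_matrix()
y=F@[1,-1,0]/np.sqrt(2); z=-F[:,2]; T=R.from_matrix(np.c_[np.cross(y,z),y,z])
o=r.get_obs(); M=R.from_rotvec(o['orientation'])
print(o['clock'],o['joints'].round(2),o['tcp_pos'].round(4),'F',o['contact_force'].round(1),o['grip_width'],o['gripper_force'])
print('rot delta',np.degrees((T*M.inv()).as_rotvec()).round(1))
for h in map(float,sys.argv[1:]): print(h,((q[:3]+F@[0,0,h]-o['tcp_pos'])*1000).round(1))
E
python3 go.py .231 .181 .081; python3 -c "
from h import *
f=grab('wrist','w3.png'); import pickle; pickle.dump(f,open('f3.pkl','wb'))
grab('scene','s3.png')"
```

```text
2.6667 [-0.87 -0.27  1.46  2.2   0.11  0.59 -0.33] [ 0.4106 -0.3253  0.257 ] F [-32.8 -26.9  -4.7] 0.07014753786702893 0.0
rot delta [ 0.3 -0.2 -0.6]
0.231 [ 2.4 -5.1  2.4]
0.181 [ 23.4  -7.3 -42.9]
0.081 [  65.4  -11.8 -133.5]
```

View pics/w3.png

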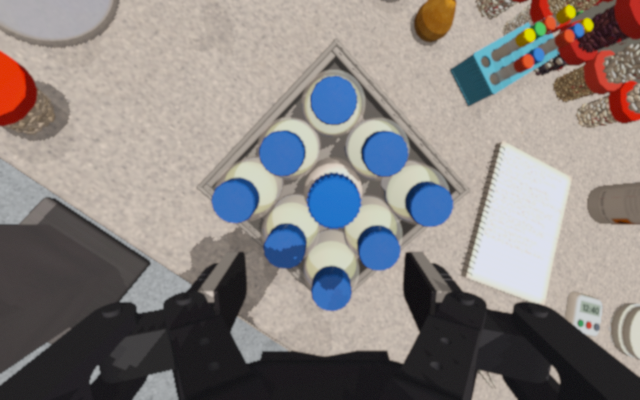

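The wrist view shows the crate clearly, squat cap at (334,201). However, joint 3 is at its limit (1.46), because the azimuth went into joint 3 instead of joint 1. I'll retreat, and meanwhile refine the crate pose from this picture.

send_rows(deltas=[{"dx": 3, "dy": 36, "dz": 11, "rx": -0.9, "ry": 1.8, "rz": 4.7}, {"dx": 6, "dy": 72, "dz": 22, "rx": -1.7, "ry": 3.6, "rz": 9.4}, {"dx": 10, "dy": 109, "dz": 33, "rx": -2.6, "ry": 5.4, "rz": 14.1}])

```text
clock: 3.02
tcp_pos: [0.4193, -0.2148, 0.2899]
orientation: [2.636, 1.35, 0.455]
contact_force: [1.6, 0.2, 0.5]
grip_width: 0.07
gripper_force: 0.0
```

```bash
python3 go.py .231; python3 - <<'E'
from h import *
import pickle; from scipy.optimize import least_squares
f=pickle.load(open('f3.pkl','rb')); I=f['frame']; W=cloud(f); hsv=cv2.cvtColor(I,cv2.COLOR_BGR2HSV)
m=((hsv[...,0]>100)&(hsv[...,0]<125)&(hsv[...,1]>130)&(hsv[...,2]>50))
m[:60]=0;m[:,:205]=0;m[:,460:]=0;m[315:]=0
m=cv2.erode(m.astype(np.uint8),np.ones((3,3)))>0
P=W[m]; P=P[np.isfinite(P).all(1)]
g=np.array([(i,j) for i in(-1,0,1) for j in(-1,0,1)])*.0566
rad=np.where((g==0).all(1),.022,.017); zt=np.where((g==0).all(1),.1,.107); zb=np.where((g==0).all(1),.074,.075)
frame=lambda q:R.from_euler('ZY',[q[3],-q[4]])
def res(q):
    L=frame(q).inv().apply(P-q[:3])
    dr=np.hypot(L[:,None,0]-g[:,0],L[:,None,1]-g[:,1])-rad
    dz=np.abs(L[:,2,None]-(zt+zb)/2)-(zt-zb)/2
    s=np.hypot(np.maximum(dr,0),np.maximum(dz,0))+np.minimum(np.maximum(dr,dz),0)
    return s[np.arange(len(s)),np.abs(s).argmin(1)]
s=least_squares(res,np.load('crate.npy'),loss='soft_l1',f_scale=.002); q=s.x
print(len(P),q[:3].round(4),np.degrees(q[3:]).round(2),np.sqrt(np.mean(s.fun**2)),frame(q).apply([0,0,.1])+q[:3])
c=m&(np.hypot(*(np.mgrid[:400,:640]-np.array([201,334])[:,None,None]))<30)
L=frame(q).inv().apply(W[c]-q[:3]); L=L[L[:,2]>.095]; print('squat local',L.mean(0),L.min(0),L.max(0)); np.save('crate_w.npy',q)
# kinematic fit
D=[([-1.36311625,.47770516,.02230339,1.55632908,-.01148499,1.10932101,-.08310266],[.20945753,.64114122,.24144033],[-.493853,-3.102386,.002558]),
([-.888,0,.472,1.801,.002,1.337,-.226],[.4588,.1374,.4053],[1.9979,2.4194,.0044])]
D.append((list(r.get_obs()['joints']),list(r.get_obs()['tcp_pos']),list(r.get_obs()['orientation'])))
D.append(([-.87,-.27,1.46,2.2,.11,.59,-.33],[.4106,-.3253,.257],[2.726,.98,.573]))
import itertools
def fk(p,q,sg):
    h,l1,l2,l3,b,e=p[:6]; ax='zyzyzyz'
    T=R.from_euler('z',b); pos=np.array([0,0,h])
    for i,(a,qi) in enumerate(zip(ax,q)):
        T=T*R.from_euler(a,sg[i]*qi)
        pos=pos+T.apply([0,0,{1:l1,3:l2,5:l3}.get(i,0)])
    return pos,T*R.from_euler('z',e)
def cost(p,sg): 
    out=[]
    for q,x,o in D:
        a,T=fk(p,q,sg); out+=list(a-x)+list(.5*(T*R.from_rotvec(o).inv()).as_rotvec())
    return np.array(out)
best=[]
for sg in itertools.product((1,-1),repeat=4):
    S=[sg[0],1,sg[1],1,sg[2],1,sg[3]]
    for b in(0,1.57,3.14,-1.57):
      for e in (0,1.57,3.14,-1.57):
        s=least_squares(cost,[.3,.4,.4,.3,b,e],args=(S,),max_nfev=60); best.append((s.cost,S,s.x.round(4)))
best.sort(key=lambda t:t[0])
for b in best[:3]: print(b)
E
```

```text
3.0167 [-0.65 -0.25  0.98  2.2   0.12  0.76 -0.36] [ 0.4193 -0.2148  0.2899] F [1.6 0.2 0.5] 0.0700267744611936 0.0
rot delta [  2.7  -5.8 -14.8]
0.231 [  -6.3 -115.5  -30.4]
12522 [ 0.5107 -0.3421  0.0503] [-6.2  25.01] 0.0006865959135796912 [ 0.46868213 -0.33758165  0.14092163]
squat local [ 0.00078677 -0.00016792  0.1000125 ] [-0.01960109 -0.0208396   0.09521672] [0.02097298 0.02022582 0.10227202]
(np.float64(0.0006344963430036615), [-1, 1, -1, 1, -1, 1, -1], array([ 0.347 ,  0.5178,  0.4911,  0.3501, -0.0967,  1.4761]))
(np.float64(0.0006344963430036631), [-1, 1, -1, 1, -1, 1, -1], array([ 0.347 ,  0.5178,  0.4911,  0.3501, -0.0967,  1.4761]))
(np.float64(0.000634496343003664), [-1, 1, -1, 1, -1, 1, -1], array([ 0.347 ,  0.5178,  0.4911,  0.3501, -0.0967,  1.4761]))
```

```bash
cp crate_w.npy crate.npy; cat > ik.py <<'E'
from h import *
from scipy.optimize import least_squares
S=[-1,1,-1,1,-1,1,-1]; p=[.347,.5178,.4911,.3501,-.0967,1.4761]
lo=np.array([-2.96,-.34,-1.41,.24,-1.37,.17,-2.96]);hi=np.array([2.96,2.1,1.46,2.44,4.51,1.92,2.96])
def fk(q):
    T=R.from_euler('z',p[4]); pos=np.array([0,0,p[0]])
    for i,a in enumerate('zyzyzyz'):
        T=T*R.from_euler(a,S[i]*q[i]); pos=pos+T.apply([0,0,{1:p[1],3:p[2],5:p[3]}.get(i,0)])
    return pos,T*R.from_euler('z',p[5])
def err(q,x,T): a,b=fk(q); return np.r_[a-x,.5*(b*T.inv()).as_rotvec()]
def ik3(x,T,j3,q0):
    f=lambda v:err(np.r_[v[:2],j3,v[2:]],x,T)
    s=least_squares(f,np.delete(q0,2)); q=np.insert(s.x,2,j3); return q,np.abs(s.fun).max()
E
python3 - <<'E'
from ik import *
c=np.load('crate.npy');F=R.from_euler('ZY',[c[3],-c[4]]).as_matrix()
y=F@[1,-1,0]/np.sqrt(2); z=-F[:,2]; T=R.from_matrix(np.c_[np.cross(y,z),y,z])
q0=r.get_obs()['joints']
for nm,h in(('hi',.231),('lo',.081)):
  for j3 in(-1.2,-.8,-.4,0,.4,.8,1.2,1.4):
    q,e=ik3(c[:3]+F@[0,0,h],T,j3,q0); ok=((q>lo)&(q<hi))
    print(nm,j3,q.round(2),e.round(4),ok.all())
# rotated closing (other diagonal)
y=F@[1,1,0]/np.sqrt(2); T=R.from_matrix(np.c_[np.cross(y,z),y,z])
for j3 in(-.8,0,.8,1.2):
    q,e=ik3(c[:3]+F@[0,0,.231],T,j3,q0); print('alt',j3,q.round(2),e.round(4),((q>lo)&(q<hi)).all())
E
```

```text
hi -1.2 [-1.21 -0.08 -1.2   4.12 -0.36 -0.65 -3.03] 0.0 False
hi -0.8 [-1.59 -0.04 -0.8   4.12 -0.43 -0.66 -2.96] 0.0 False
hi -0.4 [ 1.17  0.03 -0.4   2.17 -0.46  0.67  0.2 ] 0.0 True
hi 0 [ 0.77  0.03  0.    2.17 -0.48  0.68  0.22] 0.0 True
hi 0.4 [ 0.38  0.03  0.4   2.17 -0.5   0.68  0.24] 0.0 True
hi 0.8 [-0.01  0.04  0.8   2.17 -0.53  0.69  0.26] 0.0 True
hi 1.2 [-0.39  0.08  1.2   2.17 -0.59  0.72  0.32] 0.0 True
hi 1.4 [-0.55  0.14  1.4   2.17 -0.69  0.76  0.4 ] 0.0 True
lo -1.2 [-1.51 -0.68 -1.2   4.11 -2.19  0.46 -1.07] 0.0 False
lo -0.8 [-0.   -4.1  -0.8   4.11  0.61  2.46  0.33] 0.0 False
lo -0.4 [ 1.03  0.36 -0.4   2.17 -3.56 -0.31  3.3 ] 0.0 False
lo 0 [ 0.68  0.33  0.    2.17 -0.77  0.39  0.47] 0.0 True
lo 0.4 [ 0.33  0.36  0.4   2.17 -1.    0.48  0.66] 0.0 True
lo 0.8 [-0.    0.45  0.8   2.17 -1.2   0.63  0.8 ] 0.0 True
lo 1.2 [-0.28  0.68  1.2   2.17 -1.41  0.91  0.91] 0.0 False
lo 1.4 [-0.37  0.91  1.4   2.17 -1.54  1.16  0.94] 0.0 False
alt -0.8 [ 1.56  0.04 -0.8   2.17 -0.43  0.66  1.75] 0.0 True
alt 0 [ 0.77  0.03  0.    2.17 -0.48  0.68  1.79] 0.0 True
alt 0.8 [-0.01  0.04  0.8   2.17 -0.53  0.69  1.83] 0.0 True
alt 1.2 [-0.39  0.08  1.2   2.17 -0.59  0.72  1.89] 0.0 True
```

```bash
cat >> ik.py <<'E'
def jac(q):
    J=np.zeros((6,7)); a,T=fk(q)
    for i in range(7):
        d=q.copy(); d[i]+=1e-5; b,U=fk(d); J[:3,i]=(b-a)/1e-5; J[3:,i]=(U*T.inv()).as_rotvec()/1e-5
    return J
def follow(q,dx,rv,n,w=1.,lam=.0,post=None,k=0):
    """straight move dx(m), rotvec deg, n rows"""
    q=np.array(q,float); x0,T0=fk(q)
    for s in range(1,4*n+1):
        f=s/(4*n); x=x0+np.array(dx)*f; T=R.from_rotvec(np.radians(rv)*f)*T0
        a,b=fk(q); e=np.r_[x-a,w*(T*b.inv()).as_rotvec()]; J=jac(q); J[3:]*=w
        Ji=J.T@np.linalg.inv(J@J.T+lam**2*np.eye(6)); dq=Ji@e
        if post is not None: dq+= (np.eye(7)-np.linalg.pinv(J)@J)@(k*(post-q))
        q=np.clip(q+dq,lo,hi)
    return q
E
python3 - <<'E'
from ik import *
qs=np.array([-1.363,.477,.022,1.556,-.011,1.109,-.083]); mid=(lo+hi)/2
for lam,post,k in((0,None,0),(.05,None,0),(.1,None,0),(0,qs,.02),(0,qs,.005),(0,mid,.01),(0,np.zeros(7),.01)):
    q=follow(qs,[.25,-.5,.16],[0,0,-60],15,1,lam,post,k); a=q
    q=follow(q,[-.044,-.471,-.145],[11.2,-23.6,-61.3],13,1,lam,post,k); b=q
    print(lam,k,a.round(2),b.round(2))
print('actual [-.89 0 .47 1.8 0 1.34 -.23]  [-.87 -.27 1.46 2.2 .11 .59 -.33]')
E
```

```text
0 0 [-0.88  0.02  0.49  1.8  -0.01  1.33 -0.18] [-0.44  0.13  1.27  2.17 -0.67  0.73  0.39]
0.05 0 [-0.88  0.02  0.49  1.8  -0.01  1.33 -0.18] [-0.48  0.1   1.29  2.17 -0.63  0.72  0.35]
0.1 0 [-0.88  0.02  0.49  1.8  -0.01  1.33 -0.18] [-0.58 -0.    1.33  2.19 -0.46  0.68  0.19]
0 0.02 [-0.88  0.02  0.5   1.8  -0.01  1.33 -0.18] [-0.4   0.12  1.22  2.17 -0.65  0.72  0.37]
0 0.005 [-0.88  0.02  0.49  1.8  -0.01  1.33 -0.18] [-0.43  0.13  1.25  2.17 -0.67  0.73  0.39]
0 0.01 [-0.54  0.02  0.15  1.8  -0.    1.33 -0.18] [ 0.08  0.06  0.7   2.17 -0.54  0.68  0.28]
0 0.01 [-0.59  0.02  0.2   1.8  -0.    1.33 -0.18] [ 0.09  0.05  0.69  2.17 -0.54  0.68  0.28]
actual [-.89 0 .47 1.8 0 1.34 -.23]  [-.87 -.27 1.46 2.2 .11 .59 -.33]
```

```bash
cat > plan.py <<'E'
from ik import *
c=np.load('crate.npy');F=R.from_euler('ZY',[c[3],-c[4]]).as_matrix()
y=F@[1,-1,0]/np.sqrt(2); z=-F[:,2]; T=R.from_matrix(np.c_[np.cross(y,z),y,z])
def down(ang): # tool down with closing dir at ang deg
    yy=np.array([np.cos(np.radians(ang)),np.sin(np.radians(ang)),0]); zz=np.array([0,0,-1.]); return R.from_matrix(np.c_[np.cross(yy,zz),yy,zz])
def to(q,x,Tg,lam=.05,pr=1):
    a,b=fk(q); rv=np.degrees((Tg*b.inv()).as_rotvec()); n=int(max(np.linalg.norm(x-a)/.04,np.linalg.norm(rv)/7))+1
    q2=follow(q,x-a,rv,n,1,lam); 
    if pr: print(n,'dx',((x-a)*1000).round(),'rv',rv.round(1),q2.round(2),'err',np.abs(err(q2,x,Tg)).max().round(3))
    return q2
E
python3 - <<'E'
from plan import *
q0=r.get_obs()['joints']; top=c[:3]+F@[0,0,.231]; low=c[:3]+F@[0,0,.081]
for w in ([(.62,-.22,.35,-30),(.52,-.52,.35,-48)],[(.62,-.22,.35,-30),(.4,-.65,.35,-60)],[(.62,-.22,.35,-30),(.2,-.75,.35,-80)],[(.52,-.52,.35,-48)],[(.68,-.0,.35,-0),(.3,-.7,.35,-70)]):
    print(w); q=q0
    for a in w: q=to(q,np.array(a[:3]),down(a[3]))
    q=to(q,top,T); q=to(q,low,T)
E
```

```text
[(0.62, -0.22, 0.35, -30), (0.52, -0.52, 0.35, -48)]
6 dx [195. -18.  58.] rv [ 0.3 19.4  5.8] [-0.43  0.53  0.99  1.48 -0.44  1.38  0.07] err 0.001
8 dx [ -99. -300.    0.] rv [ -0.   0. -18.] [ 0.12  0.69  1.    1.26 -0.57  1.48  0.22] err 0.0
6 dx [-106.  188.  -90.] rv [ -2.  -24.9  -3.1] [-0.31  0.07  1.12  2.17 -0.58  0.71  0.31] err 0.001
4 dx [  63.   -6. -136.] rv [-0. -0. -0.] [-0.02  0.45  0.82  2.17 -1.21  0.64  0.81] err 0.001
[(0.62, -0.22, 0.35, -30), (0.4, -0.65, 0.35, -60)]
6 dx [195. -18.  58.] rv [ 0.3 19.4  5.8] [-0.43  0.53  0.99  1.48 -0.44  1.38  0.07] err 0.001
13 dx [-219. -430.    0.] rv [ -0.   0. -30.] [ 0.39  0.75  1.02  1.17 -0.62  1.52  0.25] err 0.0
9 dx [ 14. 318. -90.] rv [ -4.6 -24.6   8.7] [-0.29  0.07  1.09  2.17 -0.58  0.71  0.3 ] err 0.001
4 dx [  63.   -6. -136.] rv [-0.  0. -0.] [-0.01  0.45  0.81  2.17 -1.2   0.64  0.8 ] err 0.001
[(0.62, -0.22, 0.35, -30), (0.2, -0.75, 0.35, -80)]
6 dx [195. -18.  58.] rv [ 0.3 19.4  5.8] [-0.43  0.53  0.99  1.48 -0.44  1.38  0.07] err 0.001
17 dx [-419. -530.    0.] rv [ -0.   0. -50.] [ 0.69  0.8   1.06  1
[... 286 characters left out ...]
  19.1 -12. ] [ 0.1   0.72  1.06  1.26 -0.61  1.49  0.25] err 0.0
6 dx [-106.  188.  -90.] rv [ -2.  -24.9  -3.2] [-0.42  0.09  1.24  2.17 -0.62  0.73  0.35] err 0.001
4 dx [  62.   -6. -135.] rv [-0.1 -0.  -0. ] [-0.07  0.48  0.88  2.17 -1.24  0.68  0.83] err 0.001
[(0.68, -0.0, 0.35, 0), (0.3, -0.7, 0.35, -70)]
9 dx [255. 202.  58.] rv [-4.7 19.1 35.5] [-0.65  0.51  0.82  1.42 -0.38  1.37  0.19] err 0.0
20 dx [-380. -700.    0.] rv [ -0.   0. -70.] [ 0.53  0.76  1.04  1.18 -0.64  1.53  0.23] err 0.0
10 dx [114. 368. -90.] rv [ -6.8 -24.2  18.5] [-0.27  0.06  1.08  2.17 -0.57  0.71  0.3 ] err 0.0
4 dx [  63.   -6. -136.] rv [-0.  0. -0.] [-0.    0.44  0.8   2.17 -1.19  0.63  0.8 ] err 0.001
```

```bash
python3 - <<'E'
from plan import *
q0=r.get_obs()['joints']; top=c[:3]+F@[0,0,.18]; low=c[:3]+F@[0,0,.081]; up=c[:3]+F@[0,0,.25]
pl=np.array([.521,.256,.130])
for w in ([(.46,.14,.40,18),(.62,.2,.36,18),(.52,-.52,.36,-48)],[(.38,.25,.40,36),(.52,.36,.36,36),(.66,-.1,.36,-5),(.52,-.52,.36,-48)]):
    print(w); q=q0
    for a in w: q=to(q,np.array(a[:3]),down(a[3]))
    q=to(q,top,T); q=to(q,low,T); q=to(q,up,T)
    q=to(q,np.array([.5,-.25,.40]),down(-40));q=to(q,np.array([.55,.25,.40]),down(10));q=to(q,pl,down(10))
    q=to(q,pl+[0,0,.12],down(10)); dl=np.array([.401,.259,.067]);
    for a in (105,-75): s=to(q,dl+[0,0,.1],down(a)); s=to(s,dl,down(a)); to(s,dl,down(a-34))
E
```

```text
[(0.46, 0.14, 0.4, 18), (0.62, 0.2, 0.36, 18), (0.52, -0.52, 0.36, -48)]
10 dx [ 35. 342. 108.] rv [-7.8 18.5 53.4] [-1.01  0.01  0.62  1.8  -0.    1.33 -0.07] err 0.0
5 dx [160.  60. -40.] rv [-0.  0. -0.] [-0.86  0.4   0.62  1.48 -0.23  1.34  0.09] err 0.0
19 dx [-100. -720.    0.] rv [ -0.   0. -66.] [ 0.16  0.66  0.93  1.25 -0.52  1.48  0.19] err 0.0
7 dx [ -85.  186. -146.] rv [ -2.  -24.9  -3.1] [-0.09  0.19  0.9   2.18 -0.78  0.66  0.47] err 0.001
3 dx [ 42.  -5. -90.] rv [ 0.  -0.1  0. ] [ 0.06  0.42  0.72  2.17 -1.15  0.59  0.77] err 0.001
5 dx [-71.   8. 153.] rv [-0. -0.  0.] [-0.18 -0.    0.97  2.16 -0.46  0.72  0.21] err 0.001
5 dx [ 94.  82. 124.] rv [ 0.3 25.1 11. ] [-0.33  0.21  0.82  1.64 -0.16  1.36 -0.18] err 0.0
13 dx [ 50. 500.   0.] rv [ 0.  0. 50.] [-0.85  0.26  0.4   1.54 -0.1   1.37 -0.26] err 0.0
7 dx [ -29.    6. -270.] rv [-0.  0.  0.] [-0.83  0.46  0.35  1.88 -0.21  0.83 -0.2 ] err 0.0
3 dx [  0.   0. 120.] rv [ 0. -0.  0.] [-0.87  0.32  0.39  1.79 -0.14  1.06 -0.26] err 0.0
14 dx [-120.    3.  -83.] rv [-0.  0. 95.] [-0.75  0.23  0.09  2.09 -0.03  0.82  
[... 1483 characters left out ...]
0.78  0.46  0.28  1.88 -0.17  0.83 -0.24] err 0.0
3 dx [  0.   0. 120.] rv [ 0. -0.  0.] [-0.81  0.31  0.31  1.79 -0.11  1.06 -0.28] err 0.0
14 dx [-120.    3.  -83.] rv [-0.  0. 95.] [-0.69  0.23  0.02  2.09 -0.01  0.82  1.17] err 0.0
3 dx [   0.   -0. -100.] rv [0. 0. 0.] [-0.68  0.4   0.02  2.15 -0.01  0.6   1.17] err 0.0
5 dx [ 0.  0. -0.] rv [  0.  -0. -34.] [-0.81  0.41  0.16  2.15 -0.11  0.6   0.67] err 0.0
13 dx [-120.    3.  -83.] rv [  0.   0. -85.] [-1.13  0.26  0.52  2.09 -0.17  0.83 -1.81] err 0.0
3 dx [  -0.    0. -100.] rv [-0. -0. -0.] [-1.05  0.44  0.44  2.15 -0.32  0.62 -1.69] err 0.0
5 dx [ 0.  0. -0.] rv [  0.  -0. -34.] [-1.17  0.47  0.59  2.15 -0.43  0.64 -2.18] err 0.0
```

send_rows(deltas=[{"dx": 38, "dy": -1, "dz": 12, "rx": 0, "ry": 4, "rz": 1}, {"dx": 76, "dy": -2, "dz": 24, "rx": 0, "ry": 8, "rz": 2}, {"dx": 114, "dy": -3, "dz": 36, "rx": 0, "ry": 12, "rz": 3}, {"dx": 152, "dy": -4, "dz": 48, "rx": 0, "ry": 16, "rz": 4}, {"dx": 190, "dy": -5, "dz": 60, "rx": 0, "ry": 19, "rz": 6}])

```text
clock: 3.43
tcp_pos: [0.548, -0.2202, 0.3323]
orientation: [-2.697, -1.56, -0.027]
contact_force: [0.6, -0.5, 5.6]
grip_width: 0.07
gripper_force: 0.0
```

send_rows(deltas=[{"dx": -12, "dy": -38, "dz": 0, "rx": 0, "ry": 0, "rz": -2.5}, {"dx": -24, "dy": -76, "dz": 0, "rx": 0, "ry": 0, "rz": -5}, {"dx": -36, "dy": -114, "dz": 0, "rx": 0, "ry": 0, "rz": -7.5}, {"dx": -48, "dy": -152, "dz": 0, "rx": 0, "ry": 0, "rz": -10}, {"dx": -60, "dy": -190, "dz": 0, "rx": 0, "ry": 0, "rz": -12.5}])

```text
clock: 3.85
tcp_pos: [0.4873, -0.413, 0.3321]
orientation: [-2.859, -1.255, -0.034]
contact_force: [0.5, -0.2, -0.3]
grip_width: 0.0701
gripper_force: 0.0
```

send_rows(deltas=[{"dx": -12, "dy": -38, "dz": 0, "rx": 0, "ry": 0, "rz": -2.5}, {"dx": -24, "dy": -76, "dz": 0, "rx": 0, "ry": 0, "rz": -5}, {"dx": -36, "dy": -114, "dz": 0, "rx": 0, "ry": 0, "rz": -7.5}])

```text
clock: 4.1
tcp_pos: [0.4512, -0.5268, 0.3321]
orientation: [-2.936, -1.066, -0.038]
contact_force: [0.4, -0.0, 0.1]
grip_width: 0.0701
gripper_force: 0.0
```

```bash
python3 go.py .231 .18; python3 -c "
from plan import *
q=r.get_obs()['joints']; 
for l in (.0,.05,.1):
  s=to(q,c[:3]+F@[0,0,.18],T,l);to(s,c[:3]+F@[0,0,.081],T,l)"
```

```text
4.1 [ 0.17  0.65  1.06  1.43 -0.59  1.4   0.37] [ 0.4512 -0.5268  0.3321] F [ 0.4 -0.   0.1] 0.07011730119466147 0.0
rot delta [ -3.8 -23.9  -1.4]
0.231 [-37.6 195.2 -72.4]
0.18 [ -16.2  192.9 -118.7]
6 dx [  13.  208. -105.] rv [ -3.8 -23.8  -1.3] [-0.21  0.23  1.04  2.18 -0.84  0.69  0.53] err 0.0
3 dx [ 42.  -5. -90.] rv [ 0. -0.  0.] [-0.02  0.46  0.83  2.17 -1.21  0.65  0.81] err 0.0
6 dx [  13.  208. -105.] rv [ -3.8 -23.8  -1.3] [-0.21  0.23  1.04  2.18 -0.84  0.7   0.53] err 0.0
3 dx [ 42.  -4. -90.] rv [-0.  -0.1  0. ] [-0.03  0.46  0.83  2.17 -1.21  0.65  0.81] err 0.001
6 dx [  13.  208. -105.] rv [ -3.8 -23.8  -1.3] [-0.21  0.23  1.04  2.18 -0.84  0.7   0.52] err 0.002
3 dx [ 41.  -4. -91.] rv [-0.  -0.1  0. ] [-0.03  0.45  0.83  2.17 -1.2   0.65  0.8 ] err 0.003
```

send_rows(deltas=[{"dx": -4, "dy": 32, "dz": -15, "rx": -0.6, "ry": -4, "rz": -0.2}, {"dx": -8, "dy": 65, "dz": -32, "rx": -1.3, "ry": -8, "rz": -0.5}, {"dx": -12, "dy": 97, "dz": -49, "rx": -1.9, "ry": -12, "rz": -0.7}, {"dx": -16, "dy": 130, "dz": -66, "rx": -2.5, "ry": -16, "rz": -0.9}, {"dx": -20, "dy": 162, "dz": -83, "rx": -3.2, "ry": -20, "rz": -1.2}])

```text
clock: 4.52
tcp_pos: [0.4309, -0.3622, 0.2487]
orientation: [2.775, 0.98, 0.496]
contact_force: [1.2, 0.5, 0.2]
grip_width: 0.0699
gripper_force: 0.0
```

send_rows(deltas=[{"dx": -4, "dy": 32, "dz": -17, "rx": -0.6, "ry": -4, "rz": -0.2}, {"dx": -4, "dy": 32, "dz": -17, "rx": -0.6, "ry": -4, "rz": -0.2}, {"dx": -4, "dy": 32, "dz": -17, "rx": -0.6, "ry": -4, "rz": -0.2}, {"dx": -4, "dy": 32, "dz": -17, "rx": -0.6, "ry": -4, "rz": -0.2}])

```text
clock: 4.85
tcp_pos: [0.4282, -0.3312, 0.2337]
orientation: [2.73, 0.963, 0.58]
contact_force: [0.4, -0.1, 0.3]
grip_width: 0.0701
gripper_force: 0.0
```

```bash
python3 go.py .2 .15 .13 .081
```

```text
4.85 [-0.28  0.19  1.09  2.19 -0.78  0.64  0.47] [ 0.4282 -0.3312  0.2337] F [ 0.4 -0.1  0.3] 0.07009766545913683 0.0
rot delta [ 0.1  0.1 -0. ]
0.2 [-1.6 -1.8 -2.1]
0.15 [ 19.4  -4.1 -47.4]
0.13 [ 27.8  -5.  -65.6]
0.081 [  48.4   -7.2 -110. ]
```

send_rows(deltas=[{"dx": 9, "dy": -2, "dz": -22, "rx": 0, "ry": 0, "rz": 0}, {"dx": 18, "dy": -4, "dz": -44, "rx": 0, "ry": 0, "rz": 0}, {"dx": 28, "dy": -5, "dz": -66, "rx": 0, "ry": 0, "rz": 0}, {"dx": 28, "dy": -5, "dz": -66, "rx": 0, "ry": 0, "rz": 0}])

```text
clock: 5.18
tcp_pos: [0.4579, -0.3367, 0.1647]
orientation: [2.73, 0.967, 0.574]
contact_force: [0.8, 0.9, -0.4]
grip_width: 0.07
gripper_force: 0.0
```

```bash
python3 go.py .13 .105 .081; python3 -c "
from h import *
f=grab('wrist','w4.png')"
```

```text
5.1833 [-0.07  0.37  0.87  2.2  -1.1   0.6   0.74] [ 0.4579 -0.3367  0.1647] F [ 0.8  0.9 -0.4] 0.0700110530160024 0.0
rot delta [ 0.2 -0.2 -0.2]
0.13 [-1.8  0.5  3.4]
0.105 [  8.7  -0.7 -19.3]
0.081 [ 18.8  -1.8 -41. ]
```

View pics/w4.png

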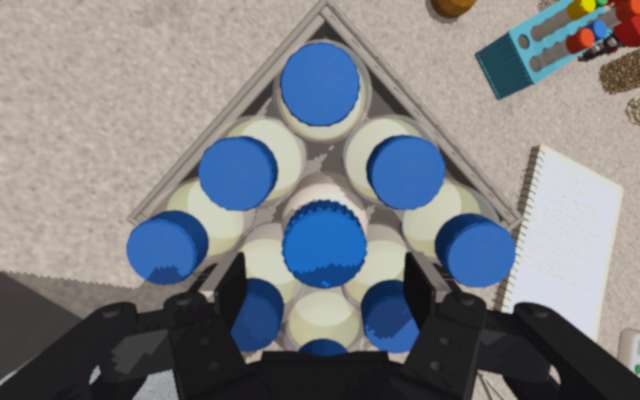

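The squat cap at (325,243) is centred between the fingers at (235,·) and (412,·), so I descend and grip.

send_rows(deltas=[{"dx": 5, "dy": 0, "dz": -11, "rx": 0, "ry": 0, "rz": 0}, {"dx": 10, "dy": -1, "dz": -22, "rx": 0, "ry": 0, "rz": 0}, {"dx": 15, "dy": -1, "dz": -33, "rx": 0, "ry": 0, "rz": 0}, {"dx": 19, "dy": -2, "dz": -42, "rx": 0, "ry": 0, "rz": 0}, {"dx": 19, "dy": -2, "dz": -42, "rx": 0, "ry": 0, "rz": 0}])

```text
clock: 5.65
tcp_pos: [0.4762, -0.3392, 0.126]
orientation: [2.728, 0.964, 0.579]
contact_force: [-0.3, 0.0, 0.2]
grip_width: 0.0699
gripper_force: 0.0
```

```bash
python3 go.py .081
```

```text
5.65 [ 0.02  0.46  0.76  2.19 -1.26  0.56  0.87] [ 0.4762 -0.3392  0.126 ] F [-0.3  0.   0.2] 0.06988567931730243 0.0
rot delta [ 0.2  0.1 -0.1]
0.081 [ 0.5  0.8 -2.3]
```

send_rows(deltas=[{"dx": 0, "dy": 0, "dz": 0, "rx": 0, "ry": 0, "rz": 0}, {"dx": 0, "dy": 0, "dz": 0, "rx": 0, "ry": 0, "rz": 0}, {"dx": 0, "dy": 0, "dz": 0, "rx": 0, "ry": 0, "rz": 0}, {"dx": 0, "dy": 0, "dz": 0, "rx": 0, "ry": 0, "rz": 0}, {"dx": 0, "dy": 0, "dz": 0, "rx": 0, "ry": 0, "rz": 0}], jaw=30, newtons=60)

```text
clock: 6.07
tcp_pos: [0.4752, -0.3389, 0.1272]
orientation: [2.728, 0.962, 0.581]
contact_force: [-3.2, 1.7, 6.7]
grip_width: 0.0421
gripper_force: 59.9
```

send_rows(deltas=[{"dx": 0, "dy": 0, "dz": 0, "rx": 0, "ry": 0, "rz": 0}, {"dx": 0, "dy": 0, "dz": 0, "rx": 0, "ry": 0, "rz": 0}, {"dx": 0, "dy": 0, "dz": 0, "rx": 0, "ry": 0, "rz": 0}])

```text
clock: 6.32
tcp_pos: [0.4752, -0.3388, 0.1272]
orientation: [2.728, 0.962, 0.581]
contact_force: [-3.9, 1.1, 6.0]
grip_width: 0.0421
gripper_force: 59.9
```

```bash
python3 go.py .113 .25
```

```text
6.3167 [ 0.02  0.46  0.76  2.19 -1.26  0.56  0.87] [ 0.4752 -0.3388  0.1272] F [-3.9  1.1  6. ] 0.04213063182574209 59.871735787019134
rot delta [ 0.2  0.2 -0. ]
0.113 [-12.    1.8  25.5]
0.25 [-69.6   8.1 149.7]
```

send_rows(deltas=[{"dx": -4, "dy": 0, "dz": 9, "rx": 0, "ry": 0, "rz": 0}, {"dx": -8, "dy": 1, "dz": 18, "rx": 0, "ry": 0, "rz": 0}, {"dx": -13, "dy": 1, "dz": 27, "rx": 0, "ry": 0, "rz": 0}, {"dx": -17, "dy": 2, "dz": 36, "rx": 0, "ry": 0, "rz": 0}, {"dx": -21, "dy": 2, "dz": 45, "rx": 0, "ry": 0, "rz": 0}])

```text
clock: 6.73
tcp_pos: [0.4537, -0.3358, 0.1715]
orientation: [2.729, 0.964, 0.58]
contact_force: [0.1, -0.9, -2.0]
grip_width: 0.042
gripper_force: 61.4
```

send_rows(deltas=[{"dx": -8, "dy": 1, "dz": 18, "rx": 0, "ry": 0, "rz": 0}, {"dx": -17, "dy": 2, "dz": 36, "rx": 0, "ry": 0, "rz": 0}, {"dx": -25, "dy": 3, "dz": 54, "rx": 0, "ry": 0, "rz": 0}, {"dx": -33, "dy": 4, "dz": 72, "rx": 0, "ry": 0, "rz": 0}, {"dx": -42, "dy": 5, "dz": 91, "rx": 0, "ry": 0, "rz": 0}])

```text
clock: 7.15
tcp_pos: [0.4109, -0.331, 0.2616]
orientation: [2.732, 0.963, 0.577]
contact_force: [-0.1, 0.8, 0.5]
grip_width: 0.0418
gripper_force: 61.5
```

```bash
python3 go.py .25; python3 - <<'E'
from plan import *
f=grab('wrist','w5.png'); o=r.get_obs()
q=o['joints']; print(fk(q)[0]-o['tcp_pos'])
for yw in (-40,-20,0,10):
    s=to(q,np.array([.5,-.27,.40]),down(-45)); s=to(s,np.array([.56,-.05,.42]),down(yw*.5-22)); s=to(s,np.array([.535,.25,.40]),down(yw)); s=to(s,np.array([.521,.256,.13]),down(yw)); print()
E
```

```text
7.15 [-0.42  0.07  1.21  2.19 -0.56  0.65  0.28] [ 0.4109 -0.331   0.2616] F [-0.1  0.8  0.5] 0.041831149123943014 61.51594997383654
rot delta [ 0.1 -0.1 -0. ]
0.25 [-5.3  0.3 15.2]
[ 0.00241077 -0.00469516 -0.00738108]
5 dx [ 87.  67. 143.] rv [ 3.9 24.9  6.2] [-0.51  0.33  1.15  1.62 -0.3   1.39 -0.11] err 0.0
6 dx [ 60. 220.  20.] rv [0. 0. 3.] [-0.91  0.28  1.11  1.6  -0.26  1.42 -0.5 ] err 0.0
8 dx [-25. 300. -20.] rv [-0. -0.  2.] [-1.31  0.34  1.    1.57 -0.29  1.4  -0.98] err 0.0
7 dx [ -14.    6. -270.] rv [-0. -0. -0.] [-1.19  0.58  0.83  1.88 -0.54  0.92 -0.8 ] err 0.0

5 dx [ 87.  67. 143.] rv [ 3.9 24.9  6.2] [-0.51  0.33  1.15  1.62 -0.3   1.39 -0.11] err 0.0
6 dx [ 60. 220.  20.] rv [ 0.  0. 13.] [-0.88  0.27  1.07  1.6  -0.24  1.42 -0.35] err 0.0
8 dx [-25. 300. -20.] rv [-0. -0. 12.] [-1.25  0.31  0.91  1.57 -0.25  1.39 -0.66] err 0.0
7 dx [ -14.    6. -270.] rv [-0. -0. -0.] [-1.14  0.56  0.76  1.88 -0.48  0.9  -0.49] err 0.0

5 dx [ 87.  67. 143.] rv [ 3.9 24.9  6.2] [-0.51  0.33  1.15  1.62 -0.3   1.39 -0.11] err 0.0
6 dx [ 60. 220.  20.] rv [ 0.  0. 23.] [-0.85  0.26  1.03  1.6  -0.22  1.41 -0.19] err 0.0
8 dx [-25. 300. -20.] rv [-0. -0. 22.] [-1.19  0.29  0.83  1.57 -0.22  1.38 -0.34] err 0.0
7 dx [ -14.    6. -270.] rv [-0. -0. -0.] [-1.1   0.54  0.7   1.88 -0.44  0.88 -0.18] err 0.0

5 dx [ 87.  67. 143.] rv [ 3.9 24.9  6.2] [-0.51  0.33  1.15  1.62 -0.3   1.39 -0.11] err 0.0
6 dx [ 60. 220.  20.] rv [ 0.  0. 28.] [-0.84  0.25  1.01  1.6  -0.21  1.41 -0.11] err 0.0
8 dx [-25. 300. -20.] rv [-0.  0. 27.] [-1.16  0.28  0.79  1.57 -0.2   1.38 -0.18] err 0.0
7 dx [ -14.    6. -270.] rv [-0. -0. -0.] [-1.08  0.53  0.67  1.88 -0.42  0.88 -0.03] err 0.0
```

View pics/w5.png

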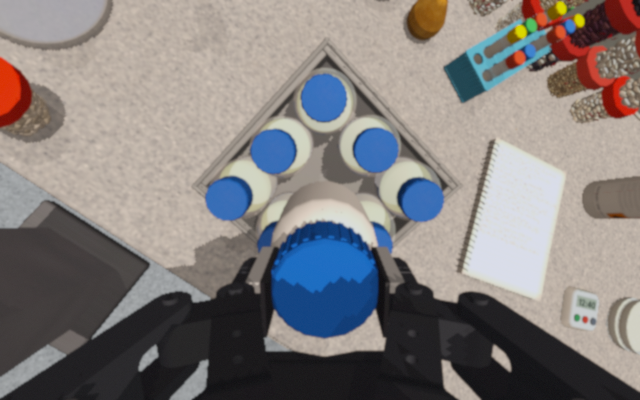

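The bottle is held (cap at (325,280)), and seven of the tall caps are visible and still standing in the crate. Now I straighten it up and carry it over.

send_rows(deltas=[{"dx": 10, "dy": 8, "dz": 22, "rx": 0.6, "ry": 3.6, "rz": 0.9}, {"dx": 22, "dy": 18, "dz": 42, "rx": 1.1, "ry": 7.1, "rz": 1.8}, {"dx": 35, "dy": 28, "dz": 62, "rx": 1.7, "ry": 10.7, "rz": 2.7}, {"dx": 48, "dy": 38, "dz": 82, "rx": 2.2, "ry": 14.2, "rz": 3.5}, {"dx": 60, "dy": 48, "dz": 102, "rx": 2.8, "ry": 17.8, "rz": 4.4}])

```text
clock: 7.62
tcp_pos: [0.4727, -0.2816, 0.3648]
orientation: [2.895, 1.143, 0.192]
contact_force: [0.0, -1.6, -1.8]
grip_width: 0.0414
gripper_force: 61.8
```

send_rows(deltas=[{"dx": 12, "dy": 15, "dz": 20, "rx": 0.5, "ry": 3.5, "rz": 0.9}, {"dx": 24, "dy": 40, "dz": 40, "rx": 1.1, "ry": 7.1, "rz": 1.8}, {"dx": 34, "dy": 70, "dz": 44, "rx": 1.1, "ry": 7.1, "rz": 4}, {"dx": 44, "dy": 105, "dz": 44, "rx": 1.1, "ry": 7.1, "rz": 6}, {"dx": 54, "dy": 140, "dz": 44, "rx": 1.1, "ry": 7.1, "rz": 8}])

```text
clock: 8.03
tcp_pos: [0.5265, -0.1421, 0.4077]
orientation: [-2.796, -1.329, -0.028]
contact_force: [0.4, 0.2, -3.1]
grip_width: 0.0418
gripper_force: 62.0
```

```bash
cat > tgt.py <<'E'
import sys
from plan import *
o=r.get_obs(); q=o['joints']; a=np.array(list(map(float,sys.argv[1:])))
print(o['clock'],o['tcp_pos'].round(4),q.round(2),'F',o['contact_force'].round(1),'g',o['grip_width'].round(4),o['gripper_force'])
M=R.from_rotvec(o['orientation']); print('tool z',M.as_matrix()[:,2].round(3),'closing az',np.degrees(np.arctan2(*M.as_matrix()[1::-1,1])).round(1))
for x in a.reshape(-1,4):
    print('delta',((x[:3]-o['tcp_pos'])*1000).round(1),np.degrees((down(x[3])*M.inv()).as_rotvec()).round(1))
    q=to(q,x[:3],down(x[3]))
E
python3 tgt.py .535 .25 .40 0  .521 .256 .14 0
```

```text
Traceback (most recent call last):
  File "tgt.py", line 4, in <module>
    print(o['clock'],o['tcp_pos'].round(4),q.round(2),'F',o['contact_force'].round(1),'g',o['grip_width'].round(4),o['gripper_force'])
                                                                                          ^^^^^^^^^^^^^^^^^^^^^
AttributeError: 'float' object has no attribute 'round'
```

```bash
sed -i "s/o\['grip_width'\].round(4)/o['grip_width']/" tgt.py; python3 tgt.py .535 .25 .40 0  .521 .256 .14 0
```

```text
8.0333 [ 0.5265 -0.1421  0.4077] [-0.75  0.26  1.17  1.67 -0.29  1.39 -0.22] F [ 0.4  0.2 -3.1] g 0.04183421136752784 62.00543372891843
tool z [-0.003  0.049 -0.999] closing az -39.1
delta [  8.5 392.1  -7.7] [-2.6 -1.1 39.1]
11 dx [ 18. 403.   1.] rv [-2.7 -0.9 39.3] [-1.23  0.3   0.88  1.57 -0.24  1.38 -0.32] err 0.0
delta [  -5.5  398.1 -267.7] [-2.6 -1.1 39.1]
7 dx [ -14.    6. -260.] rv [-0. -0. -0.] [-1.14  0.54  0.75  1.87 -0.46  0.91 -0.17] err 0.0
```

send_rows(deltas=[{"dx": 1, "dy": 28, "dz": -1, "rx": -0.2, "ry": -0.1, "rz": 3}, {"dx": 2, "dy": 60, "dz": -1, "rx": -0.4, "ry": -0.2, "rz": 6}, {"dx": 3, "dy": 92, "dz": -2, "rx": -0.6, "ry": -0.2, "rz": 9}, {"dx": 3, "dy": 124, "dz": -3, "rx": -0.8, "ry": -0.3, "rz": 12}, {"dx": 3, "dy": 156, "dz": -3, "rx": -1, "ry": -0.4, "rz": 15}])

```text
clock: 8.45
tcp_pos: [0.5286, 0.0146, 0.4042]
orientation: [-2.61, -1.694, -0.016]
contact_force: [1.3, 0.0, -2.3]
grip_width: 0.0417
gripper_force: 62.0
```

send_rows(deltas=[{"dx": 1, "dy": 32, "dz": -1, "rx": -0.2, "ry": -0.1, "rz": 3}, {"dx": 2, "dy": 64, "dz": -1, "rx": -0.4, "ry": -0.2, "rz": 6}, {"dx": 3, "dy": 96, "dz": -2, "rx": -0.6, "ry": -0.2, "rz": 9}, {"dx": 3, "dy": 128, "dz": -3, "rx": -0.8, "ry": -0.3, "rz": 12}, {"dx": 3, "dy": 160, "dz": -3, "rx": -1, "ry": -0.4, "rz": 15}])

```text
clock: 8.87
tcp_pos: [0.5317, 0.1746, 0.4012]
orientation: [-2.379, -2.032, -0.004]
contact_force: [0.2, -0.7, -2.4]
grip_width: 0.0421
gripper_force: 62.0
```

send_rows(deltas=[{"dx": 1, "dy": 28, "dz": -1, "rx": -0.2, "ry": -0.1, "rz": 3}, {"dx": 2, "dy": 50, "dz": -1, "rx": -0.4, "ry": -0.2, "rz": 6}, {"dx": 2, "dy": 66, "dz": -1, "rx": -0.5, "ry": -0.3, "rz": 8.6}, {"dx": 2, "dy": 74, "dz": -1, "rx": -0.5, "ry": -0.3, "rz": 8.6}, {"dx": 2, "dy": 74, "dz": -1, "rx": -0.5, "ry": -0.3, "rz": 8.6}])

```text
clock: 9.28
tcp_pos: [0.5342, 0.2488, 0.4001]
orientation: [-2.229, -2.212, 0.001]
contact_force: [0.3, -0.6, -2.8]
grip_width: 0.0418
gripper_force: 62.0
```

```bash
python3 tgt.py .521 .256 .24 0  .521 .256 .14 0; python3 - <<'E'
from h import *
import pickle
f=grab('wrist','w6.png'); s=grab('scene','s6.png'); pickle.dump((f,s),open('f6.pkl','wb'))
o=r.get_obs(); W=cloud(s)
I=s['frame']; hsv=cv2.cvtColor(I,cv2.COLOR_BGR2HSV)
# bottle points near TCP seen by scene cam
d=W-o['tcp_pos']; m=(np.hypot(d[...,0],d[...,1])<.06)&(d[...,2]<-.012)&(d[...,2]>-.2)
m&=np.isfinite(W).all(-1); P=W[m]
print(len(P)); 
for z0 in np.arange(-.1,0,.01):
    k=P[(P[:,2]-o['tcp_pos'][2]>z0)&(P[:,2]-o['tcp_pos'][2]<z0+.01)]
    if len(k): print(z0.round(3),len(k),k.min(0).round(3),k.max(0).round(3))
E
```

```text
9.2833 [0.5342 0.2488 0.4001] [-1.24  0.3   0.92  1.59 -0.25  1.37 -0.3 ] F [ 0.3 -0.6 -2.8] g 0.041795957870077824 62.01626541092992
tool z [-0.001  0.    -1.   ] closing az -0.4
delta [ -13.2    7.2 -160.1] [-0.  -0.1  0.4]
4 dx [ -14.   20. -152.] rv [-0.  -0.1  0.6] [-1.22  0.42  0.85  1.8  -0.36  1.09 -0.24] err 0.0
delta [ -13.2    7.2 -260.1] [-0.  -0.1  0.4]
3 dx [   0.    0. -100.] rv [ 0. -0.  0.] [-1.15  0.54  0.77  1.87 -0.47  0.91 -0.15] err 0.0
381
-0.08 39 [0.506 0.217 0.322] [0.553 0.25  0.33 ]
-0.07 52 [0.506 0.217 0.331] [0.554 0.25  0.341]
-0.06 53 [0.506 0.214 0.341] [0.553 0.249 0.351]
-0.05 50 [0.506 0.216 0.351] [0.559 0.247 0.36 ]
-0.04 59 [0.505 0.216 0.361] [0.558 0.248 0.37 ]
-0.03 75 [0.506 0.216 0.371] [0.558 0.263 0.38 ]
-0.02 53 [0.508 0.219 0.381] [0.556 0.253 0.388]
```

send_rows(deltas=[{"dx": -2, "dy": 2, "dz": -25, "rx": 0, "ry": 0, "rz": 0}, {"dx": -5, "dy": 4, "dz": -58, "rx": 0, "ry": 0, "rz": 0}, {"dx": -8, "dy": 6, "dz": -92, "rx": 0, "ry": 0, "rz": 0}, {"dx": -10, "dy": 8, "dz": -126, "rx": 0, "ry": 0, "rz": 0}, {"dx": -12, "dy": 9, "dz": -155, "rx": 0, "ry": 0, "rz": 0}])

```text
clock: 9.8
tcp_pos: [0.5221, 0.2539, 0.2441]
orientation: [-2.235, -2.206, 0.0]
contact_force: [0.9, 0.3, -2.8]
grip_width: 0.0421
gripper_force: 62.0
```

send_rows(deltas=[{"dx": 0, "dy": 0, "dz": -25, "rx": 0, "ry": 0, "rz": 0}, {"dx": 0, "dy": 0, "dz": -50, "rx": 0, "ry": 0, "rz": 0}, {"dx": 0, "dy": 0, "dz": -72, "rx": 0, "ry": 0, "rz": 0}, {"dx": 0, "dy": 0, "dz": -88, "rx": 0, "ry": 0, "rz": 0}, {"dx": 0, "dy": 0, "dz": -97, "rx": 0, "ry": 0, "rz": 0}])

```text
clock: 10.22
tcp_pos: [0.522, 0.2537, 0.1472]
orientation: [-2.235, -2.206, 0.003]
contact_force: [0.7, -0.3, -2.3]
grip_width: 0.0418
gripper_force: 62.0
```

send_rows(deltas=[{"dx": 0, "dy": 0, "dz": -4, "rx": 0, "ry": 0, "rz": 0}, {"dx": 0, "dy": 0, "dz": -8, "rx": 0, "ry": 0, "rz": 0}, {"dx": 0, "dy": 0, "dz": -10, "rx": 0, "ry": 0, "rz": 0}, {"dx": 0, "dy": 0, "dz": -12, "rx": 0, "ry": 0, "rz": 0}, {"dx": 0, "dy": 0, "dz": -12, "rx": 0, "ry": 0, "rz": 0}])

```text
clock: 10.63
tcp_pos: [0.5226, 0.2563, 0.137]
orientation: [-2.231, -2.21, -0.002]
contact_force: [-0.3, 0.8, -3.4]
grip_width: 0.0417
gripper_force: 62.0
```

```bash
python3 tgt.py .522 .258 .127 0; python3 - <<'E'
from h import *
f=grab('scene','s7.png'); W=cloud(f); o=r.get_obs(); d=W-o['tcp_pos']
m=(np.hypot(d[...,0],d[...,1])<.08)&(W[...,2]<.115)&(W[...,2]>.055)&np.isfinite(W).all(-1); P=W[m]
from scipy.optimize import least_squares
Q=P[(P[:,2]<.10)]; s=least_squares(lambda v:np.hypot(Q[:,0]-v[0],Q[:,1]-v[1])-.028,[.52,.256],loss='soft_l1',f_scale=.002)
print(len(Q),s.x,np.sqrt(np.mean(s.fun**2)),Q[:,2].min())
E
```

```text
10.6333 [0.5226 0.2563 0.137 ] [-1.11  0.55  0.74  1.91 -0.49  0.86 -0.13] F [-0.3  0.8 -3.4] g 0.041661413011130584 61.99821048416197
tool z [-0.     0.002 -1.   ] closing az -0.5
delta [ -0.6   1.7 -10. ] [-0.1 -0.   0.5]
1 dx [ 6. 20.  8.] rv [-0.1 -0.   0.7] [-1.13  0.56  0.74  1.88 -0.48  0.89 -0.15] err 0.0
155 [0.52216489 0.25720232] 0.008192910803786282 0.055092279229605134
```

send_rows(deltas=[{"dx": 0, "dy": 0, "dz": -2, "rx": 0, "ry": 0, "rz": 0}, {"dx": 0, "dy": 0, "dz": -4, "rx": 0, "ry": 0, "rz": 0}, {"dx": 0, "dy": 0, "dz": -6, "rx": 0, "ry": 0, "rz": 0}, {"dx": 0, "dy": 0, "dz": -7, "rx": 0, "ry": 0, "rz": 0}, {"dx": 0, "dy": 0, "dz": -7, "rx": 0, "ry": 0, "rz": 0}])

```text
clock: 11.1
tcp_pos: [0.5222, 0.2564, 0.1297]
orientation: [-2.23, -2.21, -0.0]
contact_force: [-0.8, -0.3, -0.5]
grip_width: 0.0417
gripper_force: 62.3
```

send_rows(deltas=[{"dx": 0, "dy": 0, "dz": -1, "rx": 0, "ry": 0, "rz": 0}, {"dx": 0, "dy": 0, "dz": -1, "rx": 0, "ry": 0, "rz": 0}, {"dx": 0, "dy": 0, "dz": -1, "rx": 0, "ry": 0, "rz": 0}])

```text
clock: 11.35
tcp_pos: [0.5223, 0.2565, 0.1296]
orientation: [-2.23, -2.209, -0.001]
contact_force: [-4.9, -0.3, 9.9]
grip_width: 0.042
gripper_force: 63.2
```

Touched down gently at 10 N. Releasing.

send_rows(deltas=[{"dx": 0, "dy": 0, "dz": 0, "rx": 0, "ry": 0, "rz": 0}, {"dx": 0, "dy": 0, "dz": 0, "rx": 0, "ry": 0, "rz": 0}, {"dx": 0, "dy": 0, "dz": 0, "rx": 0, "ry": 0, "rz": 0}, {"dx": 0, "dy": 0, "dz": 0, "rx": 0, "ry": 0, "rz": 0}, {"dx": 0, "dy": 0, "dz": 0, "rx": 0, "ry": 0, "rz": 0}], jaw=75)

```text
clock: 11.77
tcp_pos: [0.5223, 0.2562, 0.1284]
orientation: [-2.231, -2.21, -0.0]
contact_force: [-0.1, 0.1, -0.3]
grip_width: 0.075
gripper_force: 0.0
```

send_rows(deltas=[{"dx": 0, "dy": 0, "dz": 8, "rx": 0, "ry": 0, "rz": 0}, {"dx": 0, "dy": 0, "dz": 20, "rx": 0, "ry": 0, "rz": 0}, {"dx": 0, "dy": 0, "dz": 40, "rx": 0, "ry": 0, "rz": 0}, {"dx": 0, "dy": 0, "dz": 65, "rx": 0, "ry": 0, "rz": 0}, {"dx": 0, "dy": 0, "dz": 90, "rx": 0, "ry": 0, "rz": 0}])

```text
clock: 12.18
tcp_pos: [0.5223, 0.2558, 0.2204]
orientation: [-2.232, -2.21, 0.0]
contact_force: [1.0, -0.5, 1.0]
grip_width: 0.0753
gripper_force: 0.0
```

```bash
for a in 105.4 -74.6; do python3 tgt.py .401 .259 .22 $a .401 .259 .07 $a .401 .259 .07 $(python3 -c "print($a-36)"); done; python3 - <<'E'
from h import *
from scipy.optimize import least_squares
f=grab('scene'); W=cloud(f)
m=(np.hypot(W[...,0]-.522,W[...,1]-.257)<.05)&(W[...,2]<.16)&(W[...,2]>.058)&np.isfinite(W).all(-1); P=W[m]; Q=P[P[:,2]<.1]
s=least_squares(lambda v:np.hypot(Q[:,0]-v[0]-v[2]*(Q[:,2]-.08),Q[:,1]-v[1]-v[3]*(Q[:,2]-.08))-.028,[.52,.256,0,0],loss='soft_l1',f_scale=.002)
print(s.x.round(4),'top z',np.sort(P[:,2])[-5:])
E
```

```text
12.1833 [0.5223 0.2558 0.2204] [-1.18  0.45  0.83  1.85 -0.39  1.02 -0.2 ] F [ 1.  -0.5  1. ] g 0.0752975079484632 0.0
tool z [-0.001  0.001 -1.   ] closing az -0.6
delta [-121.3    3.2   -0.4] [ 0.00e+00 -1.00e-01  1.06e+02]
16 dx [-118.   19.   15.] rv [ 0.000e+00 -1.000e-01  1.061e+02] [-1.13  0.17  0.5   2.04 -0.1   0.95  1.27] err 0.0
delta [-121.3    3.2 -150.4] [ 0.00e+00 -1.00e-01  1.06e+02]
4 dx [   0.   -0. -150.] rv [0. 0. 0.] [-1.03  0.43  0.42  2.14 -0.29  0.63  1.44] err 0.0
delta [-121.3    3.2 -150.4] [-0.  -0.1 70. ]
6 dx [ 0.  0. -0.] rv [  0.  -0. -36.] [-1.16  0.46  0.57  2.14 -0.41  0.65  0.91] err 0.0
12.1833 [0.5223 0.2558 0.2204] [-1.18  0.45  0.83  1.85 -0.39  1.02 -0.2 ] F [ 1.  -0.5  1. ] g 0.0752975079484632 0.0
tool z [-0.001  0.001 -1.   ] closing az -0.6
delta [-121.3    3.2   -0.4] [ -0.1  -0.  -74. ]
11 dx [-118.   19.   15.] rv [ -0.1  -0.  -73.9] [-1.73  0.39  1.27  2.04 -0.44  1.02 -1.55] err 0.0
delta [-121.3    3.2 -150.4] [ -0.1  -0.  -74. ]
4 dx [  -0.    0. -150.] rv [-0. -0. -0.] [-1.46  0.6   0.96  2.14 -0.73  0.77 -1.32] err 0.0
delta [-121.3    3.2 -150.4] [-1.0e-01  0.0e+00 -1.1e+02]
6 dx [ 0.  0. -0.] rv [  0.  -0. -36.] [-1.55  0.69  1.09  2.14 -0.86  0.84 -1.84] err 0.0
[ 0.5216  0.2577 -0.0107  0.0057] top z [0.14824881 0.14835443 0.14918437 0.14921067 0.14926011]
```

The bottle stands upright at (0.522, 0.258). Now to the dial.

send_rows(deltas=[{"dx": -12, "dy": 0, "dz": 4, "rx": 0, "ry": 0, "rz": 7}, {"dx": -24, "dy": 1, "dz": 8, "rx": 0, "ry": 0, "rz": 14}, {"dx": -36, "dy": 1, "dz": 12, "rx": 0, "ry": 0, "rz": 21}, {"dx": -48, "dy": 1, "dz": 16, "rx": 0, "ry": 0, "rz": 28}, {"dx": -60, "dy": 2, "dz": 20, "rx": 0, "ry": 0, "rz": 35}], jaw=40)

```text
clock: 12.65
tcp_pos: [0.4621, 0.2578, 0.2397]
orientation: [-1.456, -2.783, -0.001]
contact_force: [-0.3, 0.1, -1.0]
grip_width: 0.0398
gripper_force: 0.0
```

send_rows(deltas=[{"dx": -12, "dy": 0, "dz": 0, "rx": 0, "ry": 0, "rz": 7}, {"dx": -24, "dy": 1, "dz": 0, "rx": 0, "ry": 0, "rz": 14}, {"dx": -36, "dy": 1, "dz": 0, "rx": 0, "ry": 0, "rz": 21}, {"dx": -48, "dy": 1, "dz": 0, "rx": 0, "ry": 0, "rz": 28}, {"dx": -61, "dy": 1, "dz": 0, "rx": 0, "ry": 0, "rz": 35}])

```text
clock: 13.07
tcp_pos: [0.4013, 0.259, 0.2396]
orientation: [-0.552, -3.093, -0.001]
contact_force: [-0.8, -0.6, 0.3]
grip_width: 0.0402
gripper_force: 0.0
```

send_rows(deltas=[{"dx": 0, "dy": 0, "dz": 0, "rx": 0, "ry": 0, "rz": 7}, {"dx": 0, "dy": 0, "dz": 0, "rx": 0, "ry": 0, "rz": 14}, {"dx": 0, "dy": 0, "dz": 0, "rx": 0, "ry": 0, "rz": 21}, {"dx": 0, "dy": 0, "dz": 0, "rx": 0, "ry": 0, "rz": 28}, {"dx": 0, "dy": 0, "dz": 0, "rx": 0, "ry": 0, "rz": 35}])

```text
clock: 13.48
tcp_pos: [0.4017, 0.259, 0.2395]
orientation: [-0.404, 3.115, -0.0]
contact_force: [0.1, 0.2, -0.6]
grip_width: 0.0399
gripper_force: 0.0
```

```bash
python3 tgt.py .401 .259 .13 105.4 .401 .259 .074 105.4; python3 -c "
from h import *
f=grab('wrist','w8.png');import pickle;pickle.dump(f,open('f8.pkl','wb'))"
```

```text
13.4833 [0.4017 0.259  0.2395] [-1.16  0.16  0.52  2.04 -0.09  0.96  1.23] F [ 0.1  0.2 -0.6] g 0.03989352702997774 0.0
tool z [ 0. -0. -1.] closing az 104.8
delta [  -0.7    0.  -109.5] [0.  0.  0.6]
3 dx [  8.  -6. -99.] rv [0.  0.  0.8] [-1.09  0.32  0.48  2.12 -0.22  0.75  1.37] err 0.0
delta [  -0.7    0.  -165.5] [0.  0.  0.6]
2 dx [  0.   0. -56.] rv [0. 0. 0.] [-1.04  0.42  0.44  2.14 -0.29  0.63  1.44] err 0.0
```

send_rows(deltas=[{"dx": 0, "dy": 0, "dz": -30, "rx": 0, "ry": 0, "rz": 0}, {"dx": 0, "dy": 0, "dz": -65, "rx": 0, "ry": 0, "rz": 0}, {"dx": -1, "dy": 0, "dz": -100, "rx": 0, "ry": 0, "rz": 0.6}, {"dx": -1, "dy": 0, "dz": -125, "rx": 0, "ry": 0, "rz": 0.6}, {"dx": -1, "dy": 0, "dz": -140, "rx": 0, "ry": 0, "rz": 0.6}])

```text
clock: 13.95
tcp_pos: [0.3995, 0.2583, 0.0966]
orientation: [0.406, -3.112, 0.005]
contact_force: [-0.1, 0.1, 0.4]
grip_width: 0.0398
gripper_force: 0.0
```

send_rows(deltas=[{"dx": 0, "dy": 0, "dz": -6, "rx": 0, "ry": 0, "rz": 0}, {"dx": 0, "dy": 0, "dz": -12, "rx": 0, "ry": 0, "rz": 0}, {"dx": 0, "dy": 0, "dz": -18, "rx": 0, "ry": 0, "rz": 0}, {"dx": 0, "dy": 0, "dz": -24, "rx": 0, "ry": 0, "rz": 0}, {"dx": 0, "dy": 0, "dz": -24, "rx": 0, "ry": 0, "rz": 0}])

```text
clock: 14.37
tcp_pos: [0.4003, 0.2593, 0.0744]
orientation: [0.411, -3.114, 0.001]
contact_force: [-0.0, 0.1, -0.4]
grip_width: 0.0399
gripper_force: 0.0
```

```bash
python3 tgt.py .401 .259 .074 105.4; python3 - <<'E'
from h import *
f=grab('top'); W=cloud(f); cv2.imwrite('pics/t9.png',cv2.resize(f['frame'][160:240,235:287],None,fx=6,fy=6))
E
```

```text
14.3667 [0.4003 0.2593 0.0744] [-1.04  0.43  0.41  2.18 -0.31  0.59  1.43] F [-0.   0.1 -0.4] g 0.039909566731431076 0.0
tool z [-0.001 -0.001 -1.   ] closing az 105.0
delta [ 0.7 -0.3 -0.4] [ 0.1 -0.   0.4]
1 dx [15.  0. 16.] rv [ 0.1 -0.   0.5] [-1.03  0.42  0.42  2.14 -0.29  0.63  1.43] err 0.0
```

Clear. Closing gently on the bar.

send_rows(deltas=[{"dx": 0, "dy": 0, "dz": 0, "rx": 0, "ry": 0, "rz": 0}, {"dx": 0, "dy": 0, "dz": 0, "rx": 0, "ry": 0, "rz": 0}, {"dx": 0, "dy": 0, "dz": 0, "rx": 0, "ry": 0, "rz": 0}, {"dx": 0, "dy": 0, "dz": 0, "rx": 0, "ry": 0, "rz": 0}, {"dx": 0, "dy": 0, "dz": 0, "rx": 0, "ry": 0, "rz": 0}], jaw=4, newtons=25)

```text
clock: 14.83
tcp_pos: [0.4004, 0.2608, 0.0752]
orientation: [-0.414, 3.114, 0.002]
contact_force: [-2.4, 4.6, 5.2]
grip_width: 0.011
gripper_force: 30.7
```

Gripped the bar (11 mm). Turning clockwise.

send_rows(deltas=[{"dx": 0, "dy": 1, "dz": 0, "rx": 0, "ry": 0, "rz": -3.5}, {"dx": 0, "dy": 1, "dz": 0, "rx": 0, "ry": 0, "rz": -7}, {"dx": 0, "dy": 1, "dz": 0, "rx": 0, "ry": 0, "rz": -10.5}, {"dx": 0, "dy": 1, "dz": 0, "rx": 0, "ry": 0, "rz": -14}, {"dx": 0, "dy": 1, "dz": 0, "rx": 0, "ry": 0, "rz": -17.5}])

```text
clock: 15.25
tcp_pos: [0.4003, 0.2611, 0.0752]
orientation: [-0.07, -3.14, -0.001]
contact_force: [-2.0, 2.7, 7.5]
grip_width: 0.0112
gripper_force: 31.0
```

send_rows(deltas=[{"dx": 0, "dy": 0, "dz": 0, "rx": 0, "ry": 0, "rz": -3.5}, {"dx": 0, "dy": 0, "dz": 0, "rx": 0, "ry": 0, "rz": -7}, {"dx": 0, "dy": 0, "dz": 0, "rx": 0, "ry": 0, "rz": -10.5}, {"dx": 0, "dy": 0, "dz": 0, "rx": 0, "ry": 0, "rz": -14}, {"dx": 0, "dy": 0, "dz": 0, "rx": 0, "ry": 0, "rz": -17}])

```text
clock: 15.67
tcp_pos: [0.4003, 0.2613, 0.0752]
orientation: [-0.534, -3.094, -0.002]
contact_force: [-2.8, 4.3, 7.4]
grip_width: 0.0111
gripper_force: 30.9
```

send_rows(deltas=[{"dx": 0, "dy": 0, "dz": 0, "rx": 0, "ry": 0, "rz": 0}, {"dx": 0, "dy": 0, "dz": 0, "rx": 0, "ry": 0, "rz": 0}])

```text
clock: 15.83
tcp_pos: [0.4003, 0.2613, 0.0752]
orientation: [-0.529, -3.095, -0.001]
contact_force: [-3.5, 3.3, 6.7]
grip_width: 0.0115
gripper_force: 31.0
```

```bash
python3 tgt.py .401 .259 .074 71
```

```text
15.8333 [0.4003 0.2613 0.0752] [-1.17  0.46  0.57  2.18 -0.44  0.61  0.96] F [-3.5  3.3  6.7] g 0.011497317554584913 31.01879596710205
tool z [-0.001  0.001 -1.   ] closing az 70.6
delta [ 0.7 -2.3 -1.2] [-0.1 -0.1  0.4]
1 dx [15.  4. 17.] rv [-0.1 -0.1  0.5] [-1.18  0.45  0.59  2.14 -0.41  0.66  0.94] err 0.0
```

Open, rise and look.

send_rows(deltas=[{"dx": 0, "dy": 0, "dz": 0, "rx": 0, "ry": 0, "rz": 0}, {"dx": 0, "dy": 0, "dz": 0, "rx": 0, "ry": 0, "rz": 0}, {"dx": 0, "dy": 0, "dz": 0, "rx": 0, "ry": 0, "rz": 0}, {"dx": 0, "dy": 0, "dz": 0, "rx": 0, "ry": 0, "rz": 0}], jaw=40)

```text
clock: 16.17
tcp_pos: [0.4003, 0.2597, 0.0744]
orientation: [-0.531, -3.095, 0.002]
contact_force: [0.2, 1.0, -0.3]
grip_width: 0.0405
gripper_force: 0.0
```

send_rows(deltas=[{"dx": 0, "dy": 0, "dz": 10, "rx": 0, "ry": 0, "rz": 0}, {"dx": 0, "dy": 0, "dz": 30, "rx": 0, "ry": 0, "rz": 0}, {"dx": 0, "dy": 0, "dz": 60, "rx": 0, "ry": 0, "rz": 0}, {"dx": 0, "dy": 0, "dz": 95, "rx": 0, "ry": 0, "rz": 0}, {"dx": 0, "dy": 0, "dz": 130, "rx": 0, "ry": 0, "rz": 0}])

```text
clock: 16.58
tcp_pos: [0.4001, 0.2591, 0.206]
orientation: [-0.532, -3.095, 0.004]
contact_force: [0.2, 0.6, 0.3]
grip_width: 0.0398
gripper_force: 0.0
```

send_rows(deltas=[{"dx": 0, "dy": 35, "dz": 20, "rx": 0, "ry": 0, "rz": 0}, {"dx": 0, "dy": 70, "dz": 40, "rx": 0, "ry": 0, "rz": 0}, {"dx": 0, "dy": 105, "dz": 60, "rx": 0, "ry": 0, "rz": 0}, {"dx": 0, "dy": 140, "dz": 80, "rx": 0, "ry": 0, "rz": 0}, {"dx": 0, "dy": 140, "dz": 80, "rx": 0, "ry": 0, "rz": 0}])

```text
clock: 17.0
tcp_pos: [0.3996, 0.4089, 0.2887]
orientation: [0.517, 3.097, 0.011]
contact_force: [0.2, 1.5, -0.7]
grip_width: 0.0401
gripper_force: 0.0
```

```bash
python3 - <<'E'
from h import *
t=grab('top'); s=grab('scene')
A=cv2.resize(t['frame'][160:240,235:287],(312,480),interpolation=cv2.INTER_CUBIC)
B=cv2.resize(s['frame'][150:370,240:450],(458,480),interpolation=cv2.INTER_CUBIC)
cv2.imwrite('pics/end.png',np.hstack([A,B])); print(r.get_obs()['contact_force'],r.get_obs()['joints'].round(2))
E
```

```text
[ 0.49628632 -1.23216301 -0.02478373] [-1.47  0.31  0.72  1.8  -0.22  1.11  0.56]
```

View pics/end.png

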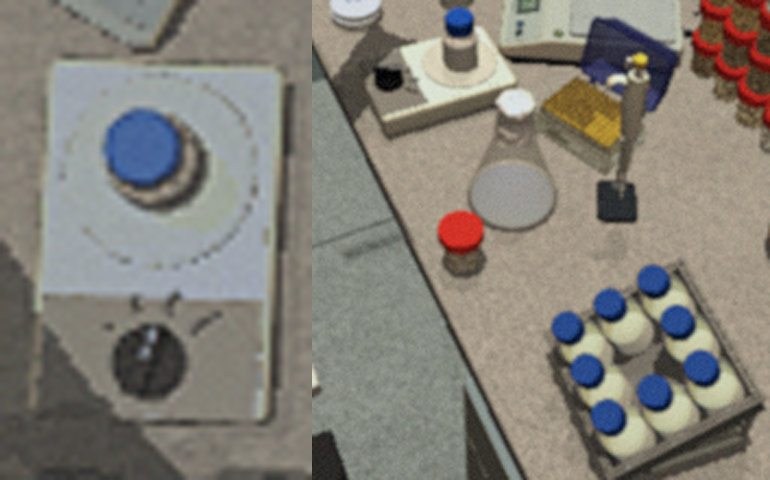

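The final view shows the bottle upright in the middle of the plate. The dial pointer, at (153,328), aims at the three-dot mark. The eight tall bottles stand in the crate, and the flask, cup and dishes are undisturbed.

```bash
python3 -c "
from bench import r
print(r.hand_in())"
```

```text
the job is handed in; nothing more can be done
None
```

The job is handed in at about 17 s of the 51 s; no verdict came back, but in the last picture the squat bottle stands upright in the middle of the plate, the dial points at three dots, and the other bottles, flask, cup and dishes look undisturbed.

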